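Load the low-oxygen treatment case

TASK

The wooden-handled awls and wooden thread spools on the desk have woodworm and are to go into the low-oxygen treatment case. Back off both wing nuts until their washers clear the lips of the lid's slotted lugs, swing both eyebolts right out and down, and lift the lid off. Put every awl and spool into the case, lock the absorber cartridge in the bayonet socket on the case floor (lugs into the slots, push down, twist clockwise to the stop), then set the lid back on, fully seated, with the bolts left swung out so that the seal can be checked; leave the bottles, the tape roll and the other things on the desk where they are.

Things in the scene. Friction and masses are not known exactly. Their poses are not given: they have to be found in the camera images.
- case: grey open case fixed to the desk, 172 x 242 mm, rim 64 mm high. Origin: centre of its underside on the desk; x across its short side, away from the robot; y along its long side to the left; z up. Inside 160 (x) by 230 (y) mm, floor 8 mm up, walls 6 mm; the right (-y) end holds the bayonet socket, the rest the load. Under the seated lid 52 mm are free. Each end has a hinged eyebolt
- nut_left (a joint): turn of the left wing nut, rad: 0 tight, starts at 0 to 0.4, grows counter-clockwise from above (loosening), end of thread 5.6. Rises 8 mm a turn (quick thread), light friction (0.03 N m). Its washer clears the lug's lip after about 3.7 rad: turn it to about 4.3
- nut_right (a joint): the same for the right wing nut
- nut_left_wings (a point): centre of the left wing nut's wings, an upright steel plate 56 mm long (its x), 8 mm thick (its y), 30 mm tall: from 17 mm below to 13 mm above this point, the bolt not showing above. Its hub (19 mm diameter) ends 14 mm below this point; washer 23 mm. 99 mm above the desk when tight. Pinch across the 8 mm from above to turn
- nut_right_wings (a point): the same for the right wing nut
- bolt_left (a joint): swing of the left eyebolt, rad: 0 upright in the lid's slot, grows as its top swings outward (case +y) to a stop at 1.45, almost level. Light friction; past about 0.6 it drops by itself. Blocked by the lug's lip until the nut is backed off. Push the backed-off nut outward with closed fingers from its inner side, or lead it by hand
- bolt_right (a joint): the same for the right eyebolt, outward being case -y
- bolt_left_pivot (a point): hinge of the left eyebolt, 34 mm above the desk, 137 mm from the case's middle, axis along case x; the wings' centre is 65 mm above it when tight
- bolt_right_pivot (a point): the same for the right eyebolt
- lid_handle (a point): middle of the lid's black bar handle, 13 mm wide (lid x), 112 mm long (lid y), 14 mm tall, 28 mm clear above the plate. 107 mm above the desk when the lid is seated, 47 mm when it lies on the desk. Clear desk to lay the lid down: left of the case, nearer the robot (about 0.43 m ahead, 0.35 m left of the robot)
- lid: aluminium lid 178 (x) x 248 (y) x 8 mm, 0.55 kg, a slotted lug at the middle of each short end (303 mm over both). Under it a plug 4 mm deep fits the case's mouth with 2.5 mm play each side. Origin: centre of the plate's underside, 43 mm below the handle point, 64 mm above the desk when seated. May go on either way round
- socket (a point): bayonet socket: centre of its pad, 10 mm above the desk, 72 mm right of the case's middle, axes as the case's. Ring 74 mm wide, 15 mm high; its lip (56 mm inside, underside 10 mm above the pad) has two slots. Cartridge drops in with its x axis 60 deg counter-clockwise from above of case x (or 180 deg more; 5 deg play), then turns 60 deg clockwise under the lip to a stop: its x along case x
- cartridge_grip (a point): white absorber cartridge, 0.12 kg: puck 52 mm diameter, 26 mm high, grip bar on top 46 mm long (its x), 12 mm thick (its y), 20 mm tall (top 46 mm above the foot); two lugs at +x and -x, 9 mm wide, 6 mm proud, 3 to 8 mm above the foot. This point is in the bar on the axis, 36 mm above the foot: 46 mm above the desk when locked. Stands upright on the desk at the start
- spool_1_mid (a point): middle of a wooden spool of linen thread, 34 mm diameter, 46 mm tall, standing upright on the desk (None if absent)
- spool_2_mid (a point): a second spool, the same
- awl_1_mid (a point): middle of an awl with a turned wooden handle lying on the desk, 135 mm long (its x axis), 25 mm wide and tall, to be gripped across its width (None if absent)
- awl_2_mid (a point): a second awl, the same
- ethanol_bottle: bystander: bottle 60 mm diameter, 149 mm tall, orange, behind on the left; origin under its centre; to be left alone
- tape_roll: bystander: flat roll of paper tape, 90 mm diameter, 19 mm tall, lying to the left of the case; origin under its centre; to be left alone

How it is judged:
By the outcome, as a careful person would: the job done as asked, in the order asked, and still so for the second after the job is handed in, with the robot touching nothing.
Of spool_1, spool_2, awl_1, awl_2 only 2 to 4 are there at a start; the rules pass over those that are not, and their reading is None.
At some moment in a run one of cartridge, awl_1, awl_2 may be knocked a few centimetres aside while the robot is not near it.
It also fails if it takes over 210 s, if anything falls off the work surface, if the arm or the gripper's body presses on something with over 40 N, if the wrist force passes 120 N, or if a joint passes its speed limit or range.

ROBOT

A 6-joint arm with a two-finger parallel gripper is mounted at the origin on the work surface; the furniture and walls round the work are solid. World frame = base frame: x ahead of the robot, y to its left, z up, the work surface at z = 0. Lengths are in m, angles in rad, forces in N, time in s.
With the tool pointing down it reaches from about 0.225 to 0.875 m from the base axis. Payload 3.4 kg.
Tool frame: the origin (TCP) lies between the finger pads; the fingertips stand 25 mm ahead of it and the grasp point (between the pads) lies 6 mm ahead of it (manip.tips_ahead is the distance from the TCP to the fingertips, in m); z points along the fingers, x is the direction in which the jaws open and shut, and the axes are right-handed (so a half turn about z gives the same grasp; the last joint's range is limited). The gripper opens to 85 mm and grips with 20 to 120 N. Pads are 22 mm wide; open, the fingers measure 114 mm over their backs; the gripper's body (76 mm by 85 mm) begins 54 mm behind the grasp point. The pads swing forward as they close: fully open they stand 13 mm farther back than shut.
Start: joints at [-1.434, 0.276, 1.505, -0, 1.361, -0.121], TCP at [0.147, -0.556, 0.256] pointing down, gripper open.
Joint ranges: [-2.89, 2.89], [-0.75, 2.08], [0.22, 2.7], [-1.18, 4.32], [0.11, 2.71], [-2.7, 2.7]. Speed limits (rad/s): [2.57, 2.57, 3.14, 3.14, 3.14, 3.14].

INTERFACE

Orientations are given as a unit quaternion [w, x, y, z].
In Python, from rig import manip gives the robot as it stands. The module is installed in compiled form; this text tells all that it offers.
- The arm moves only by the tool send_rows, never from a script. Its argument "plan" is a list of rows, each an object with "linear": the shift along the tool's x, y, z in m, a list of three; "delta_rot": the turn, a rotation vector about the tool's x, y, z in degrees, a list of three; "fingers": the finger opening in m, from 0 to 0.0854. A call has 1 to 12 rows; each row shifts and turns the pose as measured when the row begins, along the tool's axes as they then stand; what a row does not reach is not made up. A row lasts 1/12 s, in which the tool goes at most 41.7 mm and 7.16 degrees, less where a joint would pass 70% of its speed; a pose out of reach is approached as far as the arm can. A call with a gripper value outside its range is refused whole. The fingers move at their own pace and stop on an object; "force" is the grip in N (left out, the last holds). Time passes only in rows, so rows that do not move let the fingers close. It gives the time, the measured TCP pose, the force and the opening at its end, in the units of the state.
- manip.get_state(): the state, without advancing time (a new reading comes with each control period).
- manip.get_image(name): name is "side" or "top"; returns the picture (384x512x3 uint8, red, green, blue); there is no depth.
- manip.camera_info(name): a dict with "K" (3x3 intrinsics, pixels), "dist" ([k1, k2, p1, p2, k3] as OpenCV has them; the pictures are not rectified), "rvec" (rotation vector, rad) and "tvec" (3), from world to camera coordinates, as OpenCV has them. Camera axes: x right, y down, z forward; pixel columns grow to the right and rows downward; lengths in m; the calibration is good to about 2 mm. A picture is of the moment at which its call begins. camera_info takes no time and is no camera call.
- manip.sign_off(): hands the job in, once; it reports no verdict.
Trained networks look in the newest picture that a camera, given by its name, has taken for a name from the list of things; names that differ only in an ending like _2 or _b are one class to them, and where a whole thing is asked for, a point or a joint stands for the part that bears it (a point fixed in the world has none). Each returns a list of dicts, best first, with "p" (0 to 1); they miss things now and then, are a little off and sometimes report something else, mostly with a low value. They report only what shows in the picture. A call takes as long as a camera call.
- manip.find_in(thing, camera): "extent" ([left, top, right, bottom] in pixels, round what is visible of it).
- manip.masks_of(thing, camera): "pixels" (384x512 bool, what is visible of it) and "extent" ([left, top, right, bottom] in pixels, round what is visible of it).
The state is a dict: "clock": time; "qpos": joint angles; "qd": joint speeds; "effort": joint torques, N m; "position": TCP position; "ee_rot": TCP orientation; "contact_force": force on the tool from outside, world axes, zero at the start; "moment": the same for the moment, N m; "width": finger opening in m.
Only numpy, scipy, OpenCV 4.12 (cv2) and the standard library are available. Lean on these libraries where they do the work, as an engineer would, in place of code of your own. Each camera call takes 0.05 s, during which the arm holds its last target. There are 200 camera calls.

## Working session

There is one attempt and no reset: what is moved stays moved. The work goes in short steps, Python scripts to look and compute and a tool call to move; the robot and the scene stay as the last step left them, time stands still between calls to the robot, and variables do not carry over. Pictures are saved under pics/ and viewed, about 12 in all and at most 16, crops included, and the job is handed in when it is done.

Besides the shell and the picture viewer there is one more tool, called after ">>>" as name(argument=value, ...), one argument or row to a line, values as JSON. send_rows: Moves the arm, as the interface text tells. Its arguments: {"type":"object","properties":{"plan":{"type":"array","items":{"type":"object","properties":{"linear":{"type":"array","items":{"type":"number"}},"delta_rot":{"type":"array","items":{"type":"number"}},"fingers":{"type":"number"}}}},"force":{"type":"number"}},"required":["plan"]}

```bash
ls; mkdir -p pics; cat > h.py <<'E'
import numpy as np, cv2
from scipy.spatial.transform import Rotation as R
from rig import manip
def cam(n):
    c=manip.camera_info(n); return np.array(c["K"]),np.array(c["dist"],float),np.array(c["rvec"],float),np.array(c["tvec"],float)
def shot(n,f):
    im=manip.get_image(n); cv2.imwrite(f"pics/{f}.png",im[:,:,::-1]); return im
def px2w(n,uv,z):
    K,d,r,t=cam(n); uv=np.array(uv,float).reshape(-1,1,2)
    p=cv2.undistortPoints(uv,K,d).reshape(-1,2); Rm=cv2.Rodrigues(r)[0]; c=-Rm.T@t.ravel()
    D=np.c_[p,np.ones(len(p))]@Rm; return c+D*((z-c[2])/D[:,2])[:,None]
def w2px(n,X):
    K,d,r,t=cam(n); return cv2.projectPoints(np.array(X,float).reshape(-1,3),r,t,K,d)[0].reshape(-1,2)
def st():
    s=manip.get_state(); q=s["ee_rot"]; r=R.from_quat([q[1],q[2],q[3],q[0]])
    return s,np.array(s["position"]),r
def yaw(r): # angle of tool x in world
    x=r.as_matrix()[:,0]; return np.degrees(np.arctan2(x[1],x[0]))
def to(p,yawdeg=None):
    """shift in tool axes and tool-z turn needed to reach TCP p, tool x at yawdeg (mod 180)"""
    s,pos,r=st(); d=r.inv().apply(np.array(p)-pos)
    out=[np.round(d*1000,1)]
    if yawdeg is not None:
        dy=(yawdeg-yaw(r)+90)%180-90; out.append(("rotz",round(-dy,1)))
    print("clk",round(s["clock"],2),"pos",np.round(pos,4),"yaw",round(yaw(r),1),"q6",round(s["qpos"][5],2),"->",*out,"w",round(s["width"],4))
E
python3 - <<'E'
from h import *
a=shot("top","t0");b=shot("side","s0")
for n in("top","side"):
    K,d,r,t=cam(n);print(n,np.round(K,1).tolist(),d,-cv2.Rodrigues(r)[0].T@t.ravel())
s,p,r=st();print(s);print(r.as_matrix().round(3),manip.tips_ahead)
for n in("top","side"):
  for th in ["lid_handle","nut_left_wings","cartridge_grip","spool_1_mid","awl_1_mid","tape_roll","ethanol_bottle"]:
    print(n,th,[(round(x["p"],2),np.round(x["extent"]).tolist()) for x in manip.find_in(th,n)])
E
```

```text
pics
top [[374.9, 0.0, 259.8], [0.0, 374.9, 188.8], [0.0, 0.0, 1.0]] [0.00322374 0.         0.         0.         0.        ] [0.45774764 0.00859233 1.30737272]
side [[490.0, 0.0, 257.5], [0.0, 490.0, 198.6], [0.0, 0.0, 1.0]] [-0.08533605  0.          0.          0.          0.        ] [ 0.46450691 -1.29764919  0.74436146]
{'clock': 0.1, 'qpos': array([-1.43399207e+00,  2.76525411e-01,  1.50601648e+00, -2.91866543e-05,
        1.36073316e+00, -1.21001756e-01]), 'qd': array([-0.00075065, -0.00187404, -0.00399847, -0.00013505,  0.00050341,
       -0.00108054]), 'effort': array([ 3.51362587e-04, -4.17702556e+01, -2.46404260e+01, -2.69588882e-04,
        5.82995461e-03, -1.61296214e-05]), 'position': array([ 0.14652474, -0.55555495,  0.25552585]), 'ee_rot': array([-5.79929406e-04,  7.92137839e-01, -6.10341655e-01, -6.09509067e-04]), 'contact_force': array([-0.21255647, -0.2511547 ,  0.3669098 ]), 'moment': array([ 0.02667635, -0.03195491,  0.01592143]), 'width': 0.08555300221570296}
[[ 0.255 -0.967 -0.   ]
 [-0.967 -0.255  0.002]
 [-0.002 -0.    -1.   ]] 0.025
top lid_handle [(0.72, [221.0, 140.0, 305.0, 197.0])]
top nut_left_wings [(0.4, [216.0, 162.0, 228.0, 176.0]), (0.34, [373.0, 175.0, 394.0, 190.0])]
top cartridge_grip [(0.72, [217.0, 162.0, 226.0, 173.0]), (0.45, [263.0, 210.0, 279.0, 230.0])]
top spool_1_mid []
top awl_1_mid [(0.51, [377.0, 174.0, 396.0, 191.0])]
top tape_roll []
top ethanol_bottle [(0.94, [150.0, 142.0, 178.0, 163.0])]
side lid_handle [(0.96, [248.0, 183.0, 315.0, 228.0]), (0.5, [270.0, 167.0, 281.0, 184.0])]
side nut_left_wings [(0.71, [276.0, 207.0, 292.0, 241.0])]
side cartridge_grip [(0.81, [216.0, 213.0, 230.0, 234.0]), (0.52, [274.0, 207.0, 297.0, 223.0])]
side spool_1_mid []
side awl_1_mid []
side tape_roll [(0.8, [250.0, 165.0, 275.0, 176.0])]
side ethanol_bottle [(0.8, [279.0, 137.0, 296.0, 178.0])]
```

View pics/t0.png

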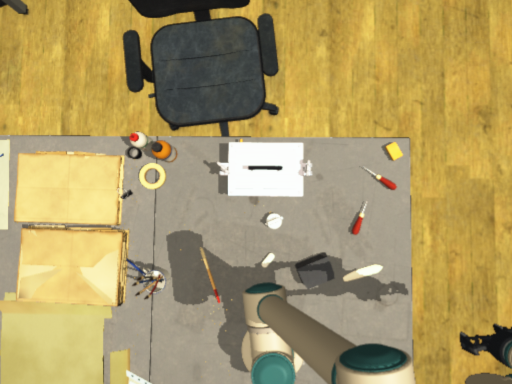

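View pics/s0.png

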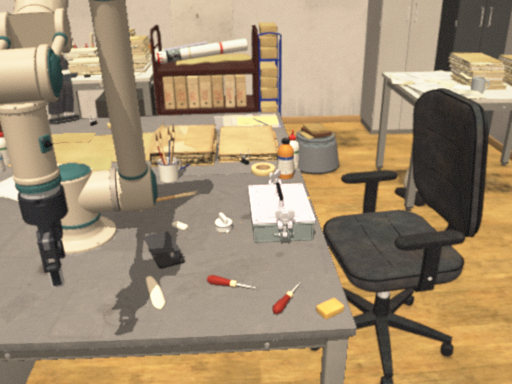

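```bash
python3 - <<'E'
from h import *
a=cv2.imread("pics/t0.png");b=cv2.imread("pics/s0.png")
c=cv2.resize(a[130:310,190:415],(800,640)[:2] if 0 else None,fx=3.5,fy=3.3,interpolation=cv2.INTER_CUBIC);cv2.imwrite("pics/t0c.png",c[:600])
d=cv2.resize(b[150:330,130:350],None,fx=3.5,fy=3.3,interpolation=cv2.INTER_CUBIC);cv2.imwrite("pics/s0c.png",d)
E
```

```text
(no output)
```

View pics/t0c.png

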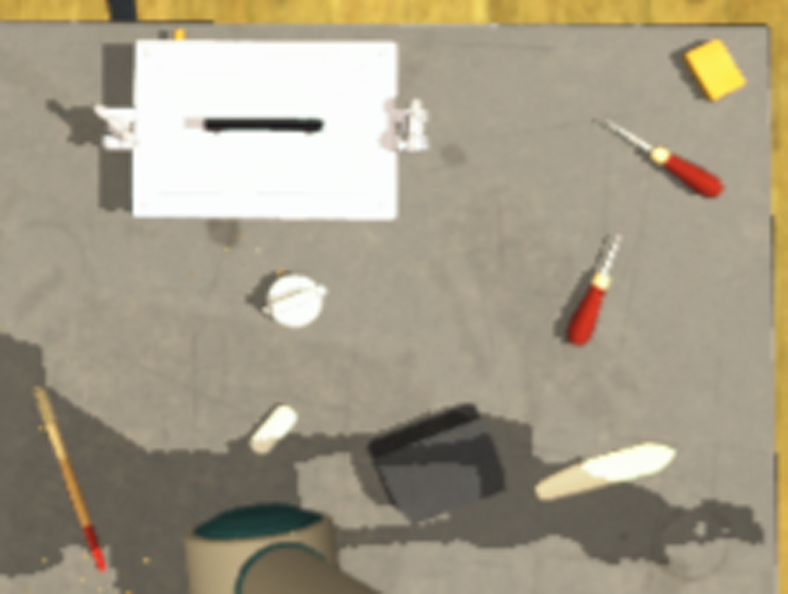

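View pics/s0c.png

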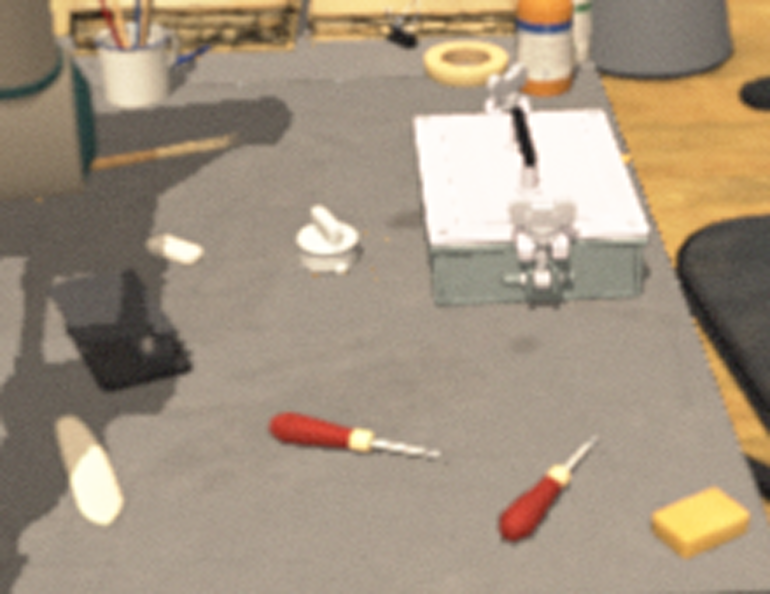

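```bash
python3 - <<'E'
from h import *
a=cv2.imread("pics/t0.png")
m=cv2.inRange(a,(235,235,235),(255,255,255)); n,l,s,c=cv2.connectedComponentsWithStats(m)
for i in range(1,n):
    if s[i,4]>60: print("white",s[i],c[i])
i=1+np.argmax([x[4] if 220<cc[0]<310 and cc[1]<200 else 0 for x,cc in zip(s[1:],c[1:])])
mm=(l==i).astype(np.uint8); mm=cv2.morphologyEx(mm,cv2.MORPH_OPEN,np.ones((21,21)))
cn=max(cv2.findContours(mm,0,2)[0],key=cv2.contourArea); bx=cv2.boxPoints(cv2.minAreaRect(cn)); print(bx)
W=px2w("top",bx,.072);print("lid corners",W.round(3)); print("ctr",W.mean(0), [np.linalg.norm(W[k]-W[k-1]) for k in(1,2)])
g=lambda n,uv,z:print(n,px2w("top",uv,z).round(3).tolist())
g("handle ends",[[248,168],[282,168]],.114)
g("nuts",[[216+8,169],[308.6,168]],.11)
g("tape c",[[152,176],[138.5,176],[165,176]],.01); g("brush",[[201,248],[219,302]],.005); g("book",[[122,154],[124,222],[128,231],[122,305],[152,280]],.03); g("cup",[[150,282],[163,282],[130,262]],.05)
g("bottle",[[160,150]],.14)
g("cart",[[274.9,220.9]],.03)
g("awlA",[[361.4,167],[396.3,187.6]],.012); g("awlB",[[366.3,201.8],[354.9,234.5]],.012)
g("eraser",[[268,259]],.005); g("case px",[[222,142]],0); g("right things",[[300,262],[333,270],[313,285]],0.0)
E
```

```text
white [ 219  143   84   53 3680] [264.62527174 168.91684783]
white [268 214  14  14 126] [274.57936508 220.91269841]
white [357 266  25   9 133] [369.32330827 269.9924812 ]
[[228. 170.]
 [299. 170.]
 [299. 195.]
 [228. 195.]]
lid corners [[ 0.601  0.152  0.072]
 [ 0.603 -0.083  0.072]
 [ 0.52  -0.084  0.072]
 [ 0.518  0.151  0.072]]
ctr [0.56063678 0.03397373 0.072     ] [np.float64(0.23535085319349533), np.float64(0.0827204319858643)]
handle ends [[0.603, 0.083, 0.114], [0.604, -0.026, 0.114]]
nuts [[0.6, 0.161, 0.11], [0.605, -0.111, 0.11]]
tape c [[0.585, 0.426, 0.01], [0.584, 0.474, 0.01], [0.585, 0.38, 0.01]]
brush [[0.336, 0.249, 0.005], [0.154, 0.183, 0.005]]
book [[0.658, 0.527, 0.03], [0.423, 0.512, 0.03], [0.393, 0.497, 0.03], [0.144, 0.508, 0.03], [0.229, 0.408, 0.03]]
cup [[0.226, 0.409, 0.05], [0.226, 0.365, 0.05], [0.29, 0.478, 0.05]]
bottle [[0.655, 0.361, 0.14]]
cart [[0.434, -0.006, 0.03]]
awlA [[0.623, -0.302, 0.012], [0.553, -0.421, 0.012]]
awlB [[0.503, -0.318, 0.012], [0.391, -0.279, 0.012]]
eraser [[0.302, 0.016, 0.005]]
case px [[0.709, 0.184, 0.0]]
right things [[0.293, -0.094, 0.0], [0.268, -0.207, 0.0], [0.216, -0.139, 0.0]]
```

```bash
python3 - <<'E'
from h import *
a=cv2.imread("pics/t0.png");b=cv2.imread("pics/s0.png")
f=lambda im,u,v,h:cv2.resize(im[v-h:v+h,u-h:u+h],(300,300),interpolation=cv2.INTER_CUBIC)
print(px2w("top",[[266,169]],.072))
cv2.imwrite("pics/nuts.png",np.vstack([np.hstack([f(a,224,168,15),f(a,306,168,15)]),np.hstack([f(b,274,178,15),f(b,285,220,20)])]))
E
```

```text
[[0.60552219 0.02589426 0.072     ]]
```

View pics/nuts.png

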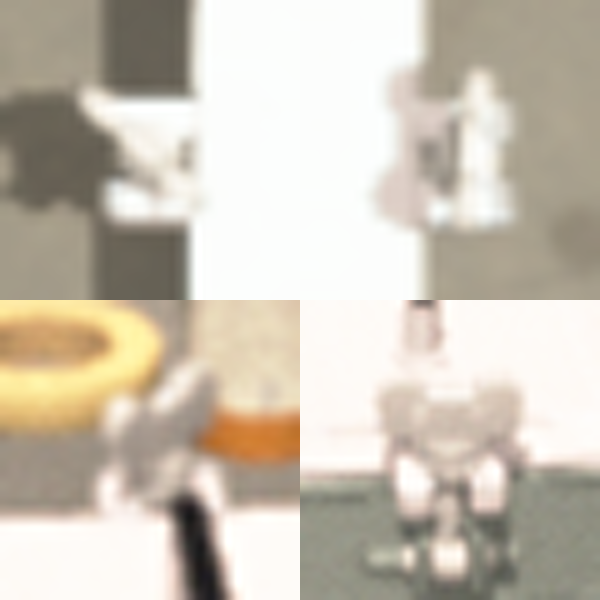

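```bash
python3 - <<'E'
from h import *
to([.6016,.1635,.19],-45)
E
```

```text
clk 0.8 pos [ 0.1466 -0.556   0.2564] yaw -75.2 q6 -0.12 -> [-579.8 -623.4   66.2] ('rotz', np.float64(-30.2)) w 0.0855
```

>>> send_rows(
  plan=[
    {"linear":[-0.026,-0.028,0]},
    {"linear":[-0.026,-0.028,0]},
    {"linear":[-0.026,-0.028,0]},
    {"linear":[-0.026,-0.028,0]},
    {"linear":[-0.026,-0.028,0]},
    {"linear":[-0.026,-0.028,0]},
    {"linear":[-0.026,-0.028,0]},
    {"linear":[-0.026,-0.028,0]},
    {"linear":[-0.026,-0.028,0]},
    {"linear":[-0.026,-0.028,0]},
    {"linear":[-0.026,-0.028,0]},
    {"linear":[-0.026,-0.028,0]},
  ],
)

```text
$.plan[0]: bad value
```

>>> send_rows(
  plan=[
    {"linear":[-0.026,-0.028,0]},
    {"linear":[-0.026,-0.028,0]},
    {"linear":[-0.026,-0.028,0]},
    {"linear":[-0.026,-0.028,0]},
    {"linear":[-0.026,-0.028,0]},
    {"linear":[-0.026,-0.028,0]},
    {"linear":[-0.026,-0.028,0]},
    {"linear":[-0.026,-0.028,0]},
    {"linear":[0,0,0.005],"delta_rot":[0,0,-7]},
    {"linear":[0,0,0.005],"delta_rot":[0,0,-7]},
    {"linear":[0,0,0.005],"delta_rot":[0,0,-7]},
    {"linear":[0,0,0.005],"delta_rot":[0,0,-7]},
  ],
)

```text
$.plan[0]: bad value
```

```bash
python3 - <<'E'
from h import *
to([.6016,.1635,.17],-45)
shot("side","s1");shot("top","t1")
for n in("top","side"):
  for th in ["spool_1_mid","awl_1_mid","cartridge_grip"]:
    print(n,th,[(round(x["p"],2),np.round(x["extent"]).tolist()) for x in manip.find_in(th,n)])
E
```

```text
clk 0.8 pos [ 0.1466 -0.556   0.2564] yaw -75.2 q6 -0.12 -> [-579.8 -623.4   86.2] ('rotz', np.float64(-30.2)) w 0.0855
top spool_1_mid []
top awl_1_mid [(0.62, [218.0, 161.0, 230.0, 172.0]), (0.46, [377.0, 174.0, 396.0, 190.0]), (0.42, [151.0, 145.0, 177.0, 163.0])]
top cartridge_grip [(0.5, [266.0, 211.0, 279.0, 230.0])]
side spool_1_mid [(0.49, [214.0, 213.0, 232.0, 234.0])]
side awl_1_mid [(0.69, [273.0, 292.0, 291.0, 313.0])]
side cartridge_grip [(0.73, [213.0, 211.0, 231.0, 232.0]), (0.44, [204.0, 271.0, 249.0, 286.0])]
```

View pics/t1.png

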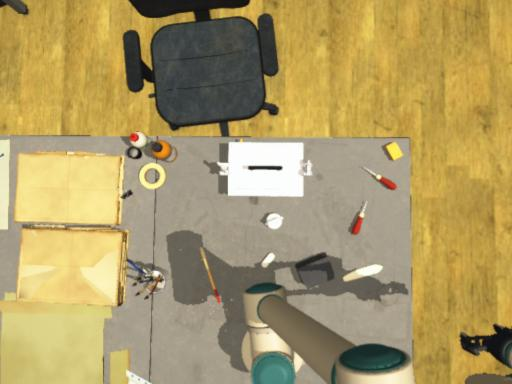

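>>> send_rows(
  plan=[
    {"linear":[-0.026,-0.028,0],"delta_rot":[0,0,0],"fingers":0.085},
    {"linear":[-0.026,-0.028,0],"delta_rot":[0,0,0],"fingers":0.085},
    {"linear":[-0.026,-0.028,0],"delta_rot":[0,0,0],"fingers":0.085},
    {"linear":[-0.026,-0.028,0],"delta_rot":[0,0,0],"fingers":0.085},
    {"linear":[-0.026,-0.028,0],"delta_rot":[0,0,0],"fingers":0.085},
    {"linear":[-0.026,-0.028,0],"delta_rot":[0,0,0],"fingers":0.085},
    {"linear":[-0.026,-0.028,0],"delta_rot":[0,0,0],"fingers":0.085},
    {"linear":[-0.026,-0.028,0],"delta_rot":[0,0,0],"fingers":0.085},
    {"linear":[-0.026,-0.028,0],"delta_rot":[0,0,0],"fingers":0.085},
    {"linear":[-0.026,-0.028,0],"delta_rot":[0,0,0],"fingers":0.085},
    {"linear":[-0.026,-0.028,0],"delta_rot":[0,0,0],"fingers":0.085},
    {"linear":[-0.026,-0.028,0],"delta_rot":[0,0,0],"fingers":0.085},
  ],
  force=60,
)

```text
clock: 2.2
position: [0.3989, -0.1621, 0.2542]
ee_rot: [0.003, 0.787, -0.617, 0.004]
contact_force: [1.4, -0.4, 0.4]
width: 0.0848
```

>>> send_rows(
  plan=[
    {"linear":[-0.026,-0.028,0],"delta_rot":[0,0,0],"fingers":0.085},
    {"linear":[-0.026,-0.028,0],"delta_rot":[0,0,0],"fingers":0.085},
    {"linear":[-0.026,-0.028,0],"delta_rot":[0,0,0],"fingers":0.085},
    {"linear":[-0.026,-0.028,0],"delta_rot":[0,0,0],"fingers":0.085},
    {"linear":[-0.026,-0.028,0],"delta_rot":[0,0,0],"fingers":0.085},
    {"linear":[-0.026,-0.028,0],"delta_rot":[0,0,0],"fingers":0.085},
    {"linear":[-0.026,-0.028,0],"delta_rot":[0,0,0],"fingers":0.085},
    {"linear":[-0.026,-0.028,0],"delta_rot":[0,0,0],"fingers":0.085},
    {"linear":[0,0,0.005],"delta_rot":[0,0,-7],"fingers":0.085},
    {"linear":[0,0,0.005],"delta_rot":[0,0,-7],"fingers":0.085},
    {"linear":[0,0,0.005],"delta_rot":[0,0,-7],"fingers":0.085},
    {"linear":[0,0,0.005],"delta_rot":[0,0,-7],"fingers":0.085},
  ],
)

```text
clock: 3.2
position: [0.5787, 0.1196, 0.234]
ee_rot: [0.0, 0.917, -0.4, 0.009]
contact_force: [-0.6, 0.4, 0.1]
width: 0.0849
```

```bash
python3 - <<'E'
from h import *
to([.6016,.1635,.17],-45)
shot("side","s1");shot("top","t1")
for n in("top","side"):
  for th in ["spool_1_mid","awl_1_mid"]:
    print(n,th,[(round(x["p"],2),np.round(x["extent"]).tolist()) for x in manip.find_in(th,n)])
E
```

```text
clk 3.2 pos [0.5787 0.1196 0.234 ] yaw -47.1 q6 0.92 -> [-17.6 -46.2  64. ] ('rotz', np.float64(-2.1)) w 0.0849
top spool_1_mid []
top awl_1_mid [(0.64, [374.0, 173.0, 394.0, 191.0])]
side spool_1_mid [(0.67, [275.0, 215.0, 295.0, 236.0])]
side awl_1_mid [(0.76, [272.0, 290.0, 290.0, 314.0])]
```

>>> send_rows(
  plan=[
    {"linear":[-0.009,-0.023,0.025],"delta_rot":[0,0,-2],"fingers":0.085},
    {"linear":[-0.009,-0.023,0.025],"delta_rot":[0,0,0],"fingers":0.085},
    {"linear":[0,0,0.01],"delta_rot":[0,0,0],"fingers":0.085},
    {"linear":[0,0,0],"delta_rot":[0,0,0],"fingers":0.085},
  ],
)

```text
clock: 3.83
position: [0.604, 0.1623, 0.1776]
ee_rot: [-0.002, 0.92, -0.392, 0.013]
contact_force: [-0.7, -0.4, -0.4]
width: 0.0849
```

View pics/t1.png

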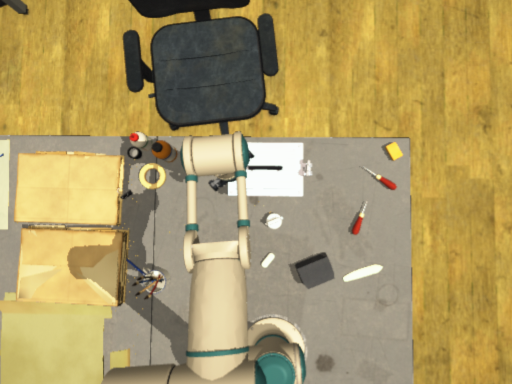

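```bash
python3 - <<'E'
from h import *
to([.6016,.1635,.120],-45)
E
```

```text
clk 3.83 pos [0.604  0.1623 0.1776] yaw -46.1 q6 0.97 -> [-3.9  1.7 57.5] ('rotz', np.float64(-1.1)) w 0.0849
```

>>> send_rows(
  plan=[
    {"linear":[-0.003,0.001,0.025],"delta_rot":[0,0,-1],"fingers":0.085},
    {"linear":[-0.001,0.001,0.022],"delta_rot":[0,0,0],"fingers":0.085},
    {"linear":[0,0,0.008],"delta_rot":[0,0,0],"fingers":0.04},
    {"linear":[0,0,0.002],"delta_rot":[0,0,0],"fingers":0.03},
    {"linear":[0,0,0],"delta_rot":[0,0,0],"fingers":0.02},
    {"linear":[0,0,0],"delta_rot":[0,0,0],"fingers":0.0},
    {"linear":[0,0,0],"delta_rot":[0,0,0],"fingers":0.0},
    {"linear":[0,0,0],"delta_rot":[0,0,0],"fingers":0.0},
    {"linear":[0,0,0],"delta_rot":[0,0,0],"fingers":0.0},
  ],
  force=40,
)

```text
clock: 4.58
position: [0.6022, 0.1631, 0.1274]
ee_rot: [-0.005, 0.922, -0.387, 0.015]
contact_force: [-1.8, 3.7, -5.4]
width: 0.0068
```

```bash
python3 - <<'E'
from h import *
to([.6016,.1635,.120],-45);shot("side","s2");s,_,_=st();print(s["contact_force"].round(1),s["moment"].round(2))
a=cv2.imread("pics/s2.png");cv2.imwrite("pics/s2c.png",cv2.resize(a[120:250,220:340],None,fx=5,fy=4.5,interpolation=cv2.INTER_CUBIC))
E
```

```text
clk 4.58 pos [0.6022 0.1631 0.1274] yaw -45.6 q6 0.96 -> [-0.9  0.4  7.4] ('rotz', np.float64(-0.6)) w 0.0068
[-3.2  5.2 -3.1] [0.87 0.55 0.03]
```

View pics/s2c.png

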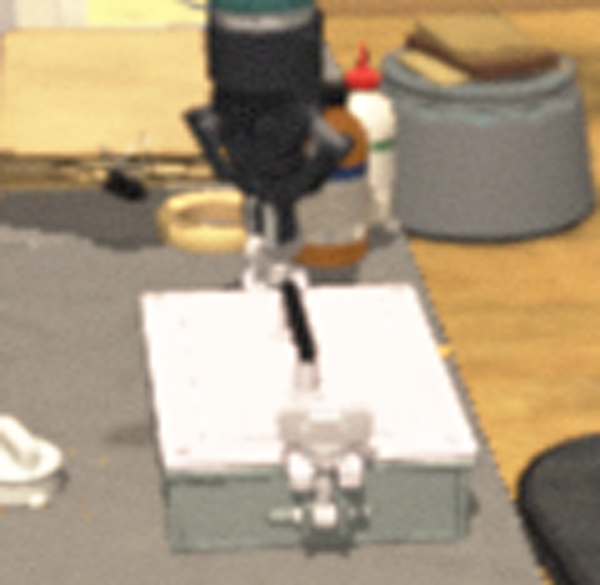

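>>> send_rows(
  plan=[
    {"linear":[0,0,-0.0002],"delta_rot":[0,0,-7],"fingers":0.0},
    {"linear":[0,0,-0.0002],"delta_rot":[0,0,-7],"fingers":0.0},
    {"linear":[0,0,-0.0002],"delta_rot":[0,0,-7],"fingers":0.0},
    {"linear":[0,0,-0.0002],"delta_rot":[0,0,-7],"fingers":0.0},
    {"linear":[0,0,-0.0002],"delta_rot":[0,0,-7],"fingers":0.0},
    {"linear":[0,0,-0.0002],"delta_rot":[0,0,-7],"fingers":0.0},
    {"linear":[0,0,-0.0002],"delta_rot":[0,0,-7],"fingers":0.0},
    {"linear":[0,0,-0.0002],"delta_rot":[0,0,-7],"fingers":0.0},
    {"linear":[0,0,-0.0002],"delta_rot":[0,0,-7],"fingers":0.0},
    {"linear":[0,0,-0.0002],"delta_rot":[0,0,-7],"fingers":0.0},
    {"linear":[0,0,-0.0002],"delta_rot":[0,0,-7],"fingers":0.0},
    {"linear":[0,0,-0.0002],"delta_rot":[0,0,-7],"fingers":0.0},
  ],
)

```text
clock: 5.63
position: [0.6084, 0.165, 0.1295]
ee_rot: [0.007, 0.938, 0.346, 0.022]
contact_force: [1.2, 0.7, -5.4]
width: 0.0063
```

```bash
python3 - <<'E'
from h import *
to([.602,.1632,.127],-45);s,_,_=st();print(s["contact_force"].round(1),s["moment"].round(2))
E
```

```text
clk 5.63 pos [0.6084 0.165  0.1295] yaw 40.5 q6 -0.55 -> [-6.1 -2.9  2.2] ('rotz', np.float64(85.5)) w 0.0063
[ 1.2  0.7 -5.4] [ 0.34 -0.05 -0.05]
```

```bash
cat >> h.py <<'E'
def to(p,yawdeg=None):
    s,pos,r=st(); d=r.inv().apply(np.array(p)-pos); y0=yaw(r)
    ty=y0 if yawdeg is None else y0+((yawdeg-y0+90)%180-90)
    Rt=R.from_euler("z",ty,degrees=True)*R.from_euler("x",180,degrees=True)
    tilt=r.inv()*R.from_euler("z",y0,degrees=True)*R.from_euler("x",180,degrees=True)
    print("clk",round(s["clock"],2),"pos",np.round(pos,4),"yaw",round(y0,1),"q6deg",round(np.degrees(s["qpos"][5])),"lin",np.round(d*1000,1),"tiltfix",np.round(np.degrees(tilt.as_rotvec()),1),"rotz",round(y0-ty,1),"w",round(s["width"],4),"F",s["contact_force"].round(1),"M",s["moment"].round(2))
E
python3 -c "
from h import *
to([.602,.1632,.129])"
```

```text
clk 5.63 pos [0.6084 0.165  0.1295] yaw 40.5 q6deg -31 lin [-6.1 -2.8  0.2] tiltfix [ 1.6 -2.1 -0. ] rotz 0.0 w 0.0063 F [ 1.2  0.7 -5.4] M [ 0.34 -0.05 -0.05]
```

>>> send_rows(
  plan=[
    {"linear":[-0.003,-0.002,0],"delta_rot":[1.6,-2.1,-5],"fingers":0.0},
    {"linear":[-0.0015,0,-0.0002],"delta_rot":[0,0,-7],"fingers":0.0},
    {"linear":[0,0,-0.0002],"delta_rot":[0,0,-7],"fingers":0.0},
    {"linear":[0,0,-0.0002],"delta_rot":[0,0,-7],"fingers":0.0},
    {"linear":[0,0,-0.0002],"delta_rot":[0,0,-7],"fingers":0.0},
    {"linear":[0,0,-0.0002],"delta_rot":[0,0,-7],"fingers":0.0},
    {"linear":[0,0,-0.0002],"delta_rot":[0,0,-7],"fingers":0.0},
    {"linear":[0,0,-0.0002],"delta_rot":[0,0,-7],"fingers":0.0},
    {"linear":[0,0,-0.0002],"delta_rot":[0,0,-7],"fingers":0.0},
    {"linear":[0,0,-0.0002],"delta_rot":[0,0,-7],"fingers":0.0},
    {"linear":[0,0,-0.0002],"delta_rot":[0,0,-7],"fingers":0.0},
    {"linear":[0,0,-0.0002],"delta_rot":[0,0,-7],"fingers":0.0},
  ],
)

```text
clock: 6.63
position: [0.6103, 0.1706, 0.1314]
ee_rot: [0.002, 0.465, 0.885, 0.008]
contact_force: [-0.0, 2.1, -3.6]
width: 0.0065
```

```bash
python3 -c "
from h import *
to([.602,.1632,.130])"
```

```text
clk 6.63 pos [0.6103 0.1706 0.1314] yaw 124.6 q6deg -116 lin [ -1.4 -11.    1.2] tiltfix [ 0.9 -0.2 -0. ] rotz 0.0 w 0.0065 F [-0.   2.1 -3.6] M [ 0.18  0.15 -0.03]
```

>>> send_rows(
  plan=[
    {"linear":[0,0,0],"delta_rot":[0,0,0],"fingers":0.03},
    {"linear":[0,0,0],"delta_rot":[0,0,0],"fingers":0.085},
    {"linear":[0,0,0],"delta_rot":[0,0,0],"fingers":0.085},
    {"linear":[0,-0.0045,0],"delta_rot":[0,0,0],"fingers":0.085},
    {"linear":[0,0,0],"delta_rot":[0.9,0,7],"fingers":0.085},
    {"linear":[0,0,0],"delta_rot":[0,0,7],"fingers":0.085},
    {"linear":[0,0,0],"delta_rot":[0,0,7],"fingers":0.085},
    {"linear":[0,0,0],"delta_rot":[0,0,7],"fingers":0.085},
    {"linear":[0,0,0],"delta_rot":[0,0,7],"fingers":0.085},
    {"linear":[0,0,0],"delta_rot":[0,0,7],"fingers":0.085},
    {"linear":[0,0,0],"delta_rot":[0,0,7],"fingers":0.085},
    {"linear":[0,0,0],"delta_rot":[0,0,7],"fingers":0.085},
  ],
)

```text
clock: 7.63
position: [0.6074, 0.1656, 0.1376]
ee_rot: [0.0, 0.835, 0.55, 0.004]
contact_force: [-0.0, -0.7, -0.0]
width: 0.0851
```

>>> send_rows(
  plan=[
    {"linear":[0,0,0],"delta_rot":[0,0,7],"fingers":0.085},
    {"linear":[0,0,0],"delta_rot":[0,0,7],"fingers":0.085},
    {"linear":[0,0,0],"delta_rot":[0,0,7],"fingers":0.085},
    {"linear":[0,0,0],"delta_rot":[0,0,7],"fingers":0.085},
    {"linear":[0,0,0],"delta_rot":[0,0,7],"fingers":0.085},
    {"linear":[0,0,0],"delta_rot":[0,0,7],"fingers":0.085},
    {"linear":[0,0,0],"delta_rot":[0,0,7],"fingers":0.085},
    {"linear":[0,0,0],"delta_rot":[0,0,7],"fingers":0.085},
    {"linear":[0,0,0],"delta_rot":[0,0,7],"fingers":0.085},
    {"linear":[0,0,0],"delta_rot":[0,0,7],"fingers":0.085},
    {"linear":[0,0,0],"delta_rot":[0,0,7],"fingers":0.085},
    {"linear":[0,0,0],"delta_rot":[0,0,7],"fingers":0.085},
  ],
)

```text
clock: 8.63
position: [0.6064, 0.1618, 0.1432]
ee_rot: [-0.002, 0.986, -0.167, 0.007]
contact_force: [-0.6, -0.1, -0.2]
width: 0.0851
```

>>> send_rows(
  plan=[
    {"linear":[0,0,0],"delta_rot":[0,0,7],"fingers":0.085},
    {"linear":[0,0,0],"delta_rot":[0,0,7],"fingers":0.085},
    {"linear":[0,0,0],"delta_rot":[0,0,7],"fingers":0.085},
    {"linear":[0,0,0],"delta_rot":[0,0,7],"fingers":0.085},
    {"linear":[0,0,0],"delta_rot":[0,0,7],"fingers":0.085},
    {"linear":[0,0,0],"delta_rot":[0,0,0],"fingers":0.085},
  ],
)

```text
clock: 9.13
position: [0.6058, 0.1598, 0.146]
ee_rot: [-0.004, 0.886, -0.464, 0.008]
contact_force: [-0.1, 0.1, -0.3]
width: 0.0851
```

```bash
python3 -c "
from h import *
to([.6065,.1673,.125],124.6)"
```

```text
clk 9.13 pos [0.6058 0.1598 0.146 ] yaw -55.2 q6deg 64 lin [-5.9 -4.6 21. ] tiltfix [-0.8 -0.6  0. ] rotz 0.2 w 0.0851 F [-0.1  0.1 -0.3] M [ 0.05 -0.05  0.06]
```

>>> send_rows(
  plan=[
    {"linear":[-0.006,-0.0045,0.01],"delta_rot":[-0.8,-0.6,0],"fingers":0.085},
    {"linear":[0,0,0.01],"delta_rot":[0,0,0],"fingers":0.05},
    {"linear":[0,0,0.003],"delta_rot":[0,0,0],"fingers":0.03},
    {"linear":[0,0,0.001],"delta_rot":[0,0,0],"fingers":0.0},
    {"linear":[0,0,0],"delta_rot":[0,0,0],"fingers":0.0},
    {"linear":[0,0,0],"delta_rot":[0,0,0],"fingers":0.0},
    {"linear":[0,0,0],"delta_rot":[0,0,0],"fingers":0.0},
    {"linear":[0,0,0],"delta_rot":[0,0,-7],"fingers":0.0},
    {"linear":[0,0,0],"delta_rot":[0,0,-7],"fingers":0.0},
    {"linear":[0,0,0],"delta_rot":[0,0,-7],"fingers":0.0},
    {"linear":[0,0,0],"delta_rot":[0,0,-7],"fingers":0.0},
    {"linear":[0,0,0],"delta_rot":[0,0,-7],"fingers":0.0},
  ],
)

```text
clock: 10.13
position: [0.606, 0.1672, 0.1197]
ee_rot: [0.0, 0.987, -0.164, -0.001]
contact_force: [0.1, 0.2, 0.0]
width: 0.0068
```

>>> send_rows(
  plan=[
    {"linear":[0,0,0],"delta_rot":[0,0,-7],"fingers":0.0},
    {"linear":[0,0,0],"delta_rot":[0,0,-7],"fingers":0.0},
    {"linear":[0,0,0],"delta_rot":[0,0,-7],"fingers":0.0},
    {"linear":[0,0,0],"delta_rot":[0,0,-7],"fingers":0.0},
    {"linear":[0,0,0],"delta_rot":[0,0,-4],"fingers":0.0},
    {"linear":[0,0,0],"delta_rot":[0,0,0],"fingers":0.0},
  ],
)

```text
clock: 10.63
position: [0.6065, 0.1671, 0.1205]
ee_rot: [-0.0, 0.992, 0.124, 0.0]
contact_force: [1.0, 0.3, -1.7]
width: 0.0073
```

```bash
python3 -c "
from h import *
to([.6065,.1673,.13])"
```

```text
clk 10.63 pos [0.6065 0.1671 0.1205] yaw 14.2 q6deg -5 lin [ 0.1 -0.2 -9.5] tiltfix [-0. -0.  0.] rotz 0.0 w 0.0073 F [ 1.   0.3 -1.7] M [-0.02  0.01  0.01]
```

>>> send_rows(
  plan=[
    {"linear":[0.0017,-0.0068,0.0003],"delta_rot":[0,0,0],"fingers":0.0},
    {"linear":[0.0017,-0.0067,0.0009],"delta_rot":[0,0,0],"fingers":0.0},
    {"linear":[0.0017,-0.0066,0.0015],"delta_rot":[0,0,0],"fingers":0.0},
    {"linear":[0.0016,-0.0064,0.0021],"delta_rot":[0,0,0],"fingers":0.0},
    {"linear":[0.0015,-0.0061,0.0026],"delta_rot":[0,0,0],"fingers":0.0},
    {"linear":[0.0015,-0.0058,0.0031],"delta_rot":[0,0,0],"fingers":0.0},
    {"linear":[0.0014,-0.0054,0.0036],"delta_rot":[0,0,0],"fingers":0.0},
    {"linear":[0.0013,-0.005,0.0041],"delta_rot":[0,0,0],"fingers":0.0},
    {"linear":[0.0012,-0.0046,0.0045],"delta_rot":[0,0,0],"fingers":0.0},
  ],
  force=20,
)

```text
clock: 11.38
position: [0.6042, 0.2026, 0.1113]
ee_rot: [0.022, 0.993, 0.117, -0.004]
contact_force: [-3.5, -3.5, 15.2]
width: 0.0071
```

```bash
python3 - <<'E'
from h import *
to([.6065,.2173,.105]);shot("side","s3")
a=cv2.imread("pics/s3.png");cv2.imwrite("pics/s3c.png",cv2.resize(a[120:250,220:340],None,fx=5,fy=4.5,interpolation=cv2.INTER_CUBIC))
E
```

```text
clk 11.38 pos [0.6042 0.2026 0.1113] yaw 13.5 q6deg 1 lin [  5.7 -14.    5.7] tiltfix [2.4 0.7 0. ] rotz 0.0 w 0.0071 F [-3.5 -3.5 15.2] M [-1.27  1.23 -0.38]
```

View pics/s3c.png

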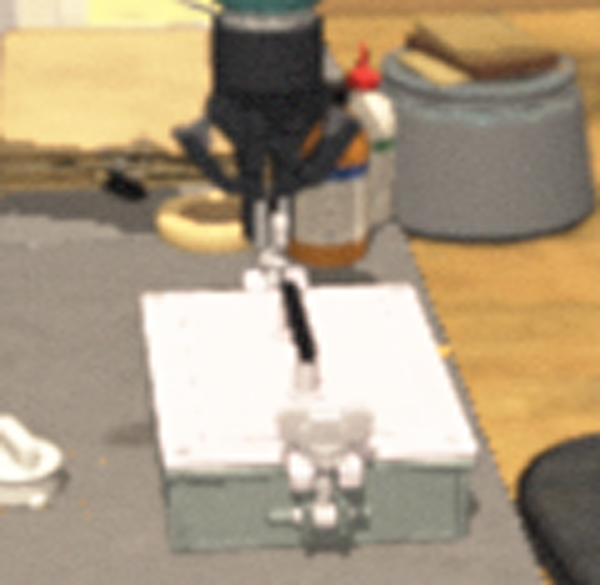

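>>> send_rows(
  plan=[
    {"linear":[0.0025,-0.006,0.003],"delta_rot":[0,0,0],"fingers":0.0},
    {"linear":[0.0025,-0.007,0.004],"delta_rot":[0,0,0],"fingers":0.0},
    {"linear":[0.0025,-0.007,0.004],"delta_rot":[0,0,0],"fingers":0.0},
    {"linear":[0.0025,-0.007,0.005],"delta_rot":[0,0,0],"fingers":0.0},
    {"linear":[0.002,-0.007,0.005],"delta_rot":[0,0,0],"fingers":0.0},
    {"linear":[0.002,-0.007,0.006],"delta_rot":[0,0,0],"fingers":0.0},
  ],
)

```text
clock: 11.93
position: [0.6031, 0.2303, 0.0915]
ee_rot: [0.038, 0.993, 0.109, -0.011]
contact_force: [-1.6, -5.5, 9.5]
width: 0.007
```

```bash
python3 - <<'E'
from h import *
to([.6065,.2273,.105])
E
```

```text
clk 11.93 pos [0.6031 0.2303 0.0915] yaw 12.5 q6deg 6 lin [  2.3   4.6 -13.3] tiltfix [4.2 1.7 0.1] rotz 0.0 w 0.007 F [-1.6 -5.5  9.5] M [-1.86  0.86 -0.74]
```

>>> send_rows(
  plan=[
    {"linear":[0,0,0],"delta_rot":[0,0,0],"fingers":0.085},
    {"linear":[0,0,0],"delta_rot":[0,0,0],"fingers":0.085},
    {"linear":[0,0,0],"delta_rot":[0,0,0],"fingers":0.085},
    {"linear":[0,0,-0.005],"delta_rot":[2,1,0],"fingers":0.085},
    {"linear":[0,0,-0.03],"delta_rot":[2,0.7,0],"fingers":0.085},
    {"linear":[0,0,-0.035],"delta_rot":[0,0,0],"fingers":0.085},
    {"linear":[0,0,-0.035],"delta_rot":[0,0,0],"fingers":0.085},
    {"linear":[0,0,0],"delta_rot":[0,0,0],"fingers":0.085},
  ],
)

```text
clock: 12.6
position: [0.6016, 0.2344, 0.1981]
ee_rot: [-0.002, 0.994, 0.106, -0.002]
contact_force: [1.3, 0.5, 0.4]
width: 0.0848
```

```bash
python3 - <<'E'
from h import *
to([.611,-.107,.18],-90)
E
```

```text
clk 12.6 pos [0.6016 0.2344 0.1981] yaw 12.2 q6deg 3 lin [-62.9 335.7  17. ] tiltfix [-0.2  0.2 -0. ] rotz -77.8 w 0.0848 F [1.3 0.5 0.4] M [ 0.03 -0.03 -0.02]
```

>>> send_rows(
  plan=[
    {"linear":[-0.007,0.0375,0],"delta_rot":[0,0,0],"fingers":0.085},
    {"linear":[-0.007,0.0375,0],"delta_rot":[0,0,0],"fingers":0.085},
    {"linear":[-0.007,0.0375,0],"delta_rot":[0,0,0],"fingers":0.085},
    {"linear":[-0.007,0.0375,0],"delta_rot":[0,0,0],"fingers":0.085},
    {"linear":[-0.007,0.0375,0],"delta_rot":[0,0,0],"fingers":0.085},
    {"linear":[-0.007,0.0375,0],"delta_rot":[0,0,0],"fingers":0.085},
    {"linear":[-0.007,0.0375,0],"delta_rot":[0,0,0],"fingers":0.085},
    {"linear":[-0.007,0.0375,0],"delta_rot":[0,0,0],"fingers":0.085},
    {"linear":[-0.007,0.0375,0],"delta_rot":[0,0,0],"fingers":0.085},
    {"linear":[0,0,0],"delta_rot":[0,0,7],"fingers":0.085},
    {"linear":[0,0,0],"delta_rot":[0,0,7],"fingers":0.085},
    {"linear":[0,0,0],"delta_rot":[0,0,7],"fingers":0.085},
  ],
)

```text
clock: 13.6
position: [0.6154, -0.1209, 0.2001]
ee_rot: [-0.006, 0.997, -0.08, 0.007]
contact_force: [-0.4, -0.8, 0.4]
width: 0.0848
```

>>> send_rows(
  plan=[
    {"linear":[0,0,0],"delta_rot":[0,0,7],"fingers":0.085},
    {"linear":[0,0,0],"delta_rot":[0,0,7],"fingers":0.085},
    {"linear":[0,0,0],"delta_rot":[0,0,7],"fingers":0.085},
    {"linear":[0,0,0],"delta_rot":[0,0,7],"fingers":0.085},
    {"linear":[0,0,0],"delta_rot":[0,0,7],"fingers":0.085},
    {"linear":[0,0,0],"delta_rot":[0,0,7],"fingers":0.085},
    {"linear":[0,0,0],"delta_rot":[0,0,7],"fingers":0.085},
    {"linear":[0,0,0],"delta_rot":[0,0,7],"fingers":0.085},
    {"linear":[0,0,0],"delta_rot":[0,0,7],"fingers":0.085},
    {"linear":[0,0,0],"delta_rot":[0,0,7],"fingers":0.085},
    {"linear":[0,0,0],"delta_rot":[0,0,7],"fingers":0.085},
    {"linear":[0,0,0],"delta_rot":[0,0,4],"fingers":0.085},
  ],
)

```text
clock: 14.6
position: [0.6159, -0.1201, 0.1998]
ee_rot: [0.014, -0.694, 0.72, -0.001]
contact_force: [-0.2, -0.4, -0.1]
width: 0.0849
```

```bash
python3 - <<'E'
from h import *
to([.611,-.107,.125],-90)
a=shot("side","s4");b=shot("top","t4")
f=lambda im,u,v,h:cv2.resize(im[v-h:v+h,u-h:u+h,::-1],(380,380),interpolation=cv2.INTER_CUBIC)
cv2.imwrite("pics/c4.png",np.hstack([f(b,222,168,30),f(a,280,190,40)]))
E
```

```text
clk 14.6 pos [ 0.6159 -0.1201  0.1998] yaw -92.1 q6deg 74 lin [-11.5   6.9  74.9] tiltfix [-1.2  1.1 -0. ] rotz -2.1 w 0.0849 F [-0.2 -0.4 -0.1] M [ 0.03  0.02 -0.01]
```

View pics/c4.png

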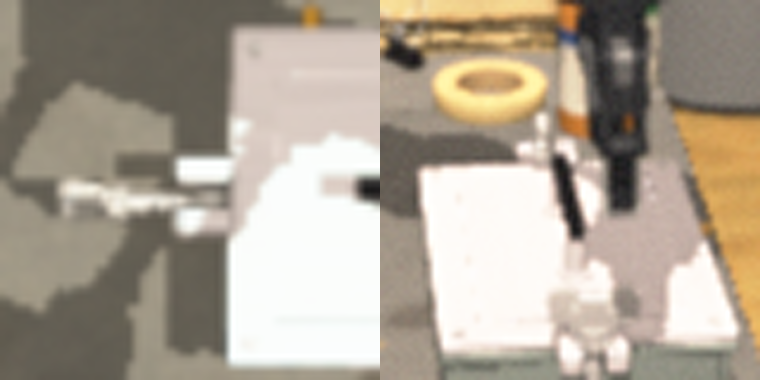

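>>> send_rows(
  plan=[
    {"linear":[-0.008,0.0045,0.02],"delta_rot":[-1.2,1.1,-2],"fingers":0.085},
    {"linear":[-0.0035,0.0025,0.025],"delta_rot":[0,0,0],"fingers":0.085},
    {"linear":[0,0,0.02],"delta_rot":[0,0,0],"fingers":0.085},
    {"linear":[0,0,0.01],"delta_rot":[0,0,0],"fingers":0.085},
    {"linear":[0,0,0],"delta_rot":[0,0,0],"fingers":0.04},
    {"linear":[0,0,0],"delta_rot":[0,0,0],"fingers":0.02},
    {"linear":[0,0,0],"delta_rot":[0,0,0],"fingers":0.0},
    {"linear":[0,0,0],"delta_rot":[0,0,0],"fingers":0.0},
    {"linear":[0,0,0],"delta_rot":[0,0,0],"fingers":0.0},
    {"linear":[0,0,0],"delta_rot":[0,0,0],"fingers":0.0},
  ],
  force=40,
)

```text
clock: 15.53
position: [0.6138, -0.1089, 0.1281]
ee_rot: [-0.003, 0.712, -0.702, 0.006]
contact_force: [-1.4, 0.9, -0.2]
width: 0.0121
```

```bash
python3 - <<'E'
from h import *
to([.611,-.107,.121],-90)
E
```

```text
clk 15.53 pos [ 0.6138 -0.1089  0.1281] yaw -89.1 q6deg 73 lin [-2.   2.9  7.1] tiltfix [-0.7 -0.2  0. ] rotz 0.9 w 0.0121 F [-1.4  0.9 -0.2] M [0.09 0.   0.01]
```

>>> send_rows(
  plan=[
    {"linear":[0,0,0],"delta_rot":[0,0,0],"fingers":0.0},
    {"linear":[0,0,0],"delta_rot":[0,0,0],"fingers":0.0},
    {"linear":[0,0,0],"delta_rot":[0,0,0],"fingers":0.0},
  ],
)

```text
clock: 15.78
position: [0.6138, -0.1084, 0.1286]
ee_rot: [-0.004, 0.712, -0.702, 0.005]
contact_force: [0.3, -0.4, -2.2]
width: 0.0066
```

```bash
python3 - <<'E'
from h import *
to([.611,-.107,.121],-90)
E
```

```text
clk 15.78 pos [ 0.6138 -0.1084  0.1286] yaw -89.2 q6deg 73 lin [-1.5  2.9  7.5] tiltfix [-0.7 -0.2  0. ] rotz 0.8 w 0.0066 F [ 0.3 -0.4 -2.2] M [ 0.1  -0.11  0.01]
```

>>> send_rows(
  plan=[
    {"linear":[0,0,0],"delta_rot":[0,0,-7],"fingers":0.0},
    {"linear":[0,0,0],"delta_rot":[0,0,-7],"fingers":0.0},
    {"linear":[0,0,0],"delta_rot":[0,0,-7],"fingers":0.0},
    {"linear":[0,0,0],"delta_rot":[0,0,-7],"fingers":0.0},
    {"linear":[0,0,0],"delta_rot":[0,0,-7],"fingers":0.0},
    {"linear":[0,0,0],"delta_rot":[0,0,-7],"fingers":0.0},
    {"linear":[0,0,0],"delta_rot":[0,0,-7],"fingers":0.0},
    {"linear":[0,0,0],"delta_rot":[0,0,-7],"fingers":0.0},
    {"linear":[0,0,0],"delta_rot":[0,0,-7],"fingers":0.0},
    {"linear":[0,0,0],"delta_rot":[0,0,-7],"fingers":0.0},
    {"linear":[0,0,0],"delta_rot":[0,0,-7],"fingers":0.0},
    {"linear":[0,0,0],"delta_rot":[0,0,-7],"fingers":0.0},
  ],
)

```text
clock: 16.78
position: [0.6087, -0.1006, 0.1304]
ee_rot: [-0.006, 1.0, -0.027, 0.001]
contact_force: [-1.3, 0.7, -0.1]
width: 0.0067
```

```bash
python3 - <<'E'
from h import *
to([.611,-.107,.128])
E
```

```text
clk 16.78 pos [ 0.6087 -0.1006  0.1304] yaw -3.1 q6deg -14 lin [2.6 6.3 2.4] tiltfix [-0.7 -0.1  0. ] rotz 0.0 w 0.0067 F [-1.3  0.7 -0.1] M [ 0.24  0.26 -0.01]
```

>>> send_rows(
  plan=[
    {"linear":[0,0,0],"delta_rot":[0,0,-7],"fingers":0.0},
    {"linear":[0,0,0],"delta_rot":[0,0,-7],"fingers":0.0},
    {"linear":[0,0,0],"delta_rot":[0,0,-7],"fingers":0.0},
    {"linear":[0,0,0],"delta_rot":[0,0,-7],"fingers":0.0},
    {"linear":[0,0,0],"delta_rot":[0,0,-7],"fingers":0.0},
    {"linear":[0,0,0],"delta_rot":[0,0,-7],"fingers":0.0},
    {"linear":[0,0,0],"delta_rot":[0,0,-7],"fingers":0.0},
    {"linear":[0,0,0],"delta_rot":[0,0,-7],"fingers":0.0},
    {"linear":[0,0,0],"delta_rot":[0,0,-7],"fingers":0.0},
    {"linear":[0,0,0],"delta_rot":[0,0,-7],"fingers":0.0},
    {"linear":[0,0,0],"delta_rot":[0,0,-7],"fingers":0.0},
    {"linear":[0,0,0],"delta_rot":[0,0,-7],"fingers":0.0},
  ],
)

```text
clock: 17.78
position: [0.6017, -0.1048, 0.1324]
ee_rot: [-0.005, 0.75, 0.662, -0.002]
contact_force: [-0.9, -1.0, -0.2]
width: 0.0064
```

```bash
python3 - <<'E'
from h import *
to([.6082,-.1085,.130])
E
```

```text
clk 17.78 pos [ 0.6017 -0.1048  0.1324] yaw 82.8 q6deg -99 lin [-2.9  6.9  2.3] tiltfix [-0.6 -0.2  0. ] rotz 0.0 w 0.0064 F [-0.9 -1.  -0.2] M [-0.16  0.09 -0.05]
```

>>> send_rows(
  plan=[
    {"linear":[0,0,0],"delta_rot":[0,0,0],"fingers":0.03},
    {"linear":[0,0,0],"delta_rot":[0,0,0],"fingers":0.085},
    {"linear":[0,0,0],"delta_rot":[0,0,0],"fingers":0.085},
    {"linear":[-0.001,0.007,0],"delta_rot":[0,0,0],"fingers":0.085},
    {"linear":[0,0,0],"delta_rot":[0,0,7],"fingers":0.085},
    {"linear":[0,0,0],"delta_rot":[0,0,7],"fingers":0.085},
    {"linear":[0,0,0],"delta_rot":[0,0,7],"fingers":0.085},
    {"linear":[0,0,0],"delta_rot":[0,0,7],"fingers":0.085},
    {"linear":[0,0,0],"delta_rot":[0,0,7],"fingers":0.085},
    {"linear":[0,0,0],"delta_rot":[0,0,7],"fingers":0.085},
    {"linear":[0,0,0],"delta_rot":[0,0,7],"fingers":0.085},
    {"linear":[0,0,0],"delta_rot":[0,0,7],"fingers":0.085},
  ],
)

```text
clock: 18.78
position: [0.6163, -0.1086, 0.1349]
ee_rot: [-0.001, 0.976, 0.216, 0.0]
contact_force: [-0.1, -0.3, 0.2]
width: 0.0848
```

>>> send_rows(
  plan=[
    {"linear":[0,0,0],"delta_rot":[0,0,7],"fingers":0.085},
    {"linear":[0,0,0],"delta_rot":[0,0,7],"fingers":0.085},
    {"linear":[0,0,0],"delta_rot":[0,0,7],"fingers":0.085},
    {"linear":[0,0,0],"delta_rot":[0,0,7],"fingers":0.085},
    {"linear":[0,0,0],"delta_rot":[0,0,7],"fingers":0.085},
    {"linear":[0,0,0],"delta_rot":[0,0,7],"fingers":0.085},
    {"linear":[0,0,0],"delta_rot":[0,0,7],"fingers":0.085},
    {"linear":[0,0,0],"delta_rot":[0,0,7],"fingers":0.085},
    {"linear":[0,0,0],"delta_rot":[0,0,7],"fingers":0.085},
    {"linear":[0,0,0],"delta_rot":[0,0,7],"fingers":0.085},
    {"linear":[0,0,0],"delta_rot":[0,0,7],"fingers":0.085},
    {"linear":[0,0,0],"delta_rot":[0,0,7],"fingers":0.085},
  ],
)

```text
clock: 19.78
position: [0.6265, -0.1102, 0.1365]
ee_rot: [-0.003, 0.862, -0.507, 0.005]
contact_force: [0.2, 0.2, 0.3]
width: 0.0846
```

>>> send_rows(
  plan=[
    {"linear":[0,0,0],"delta_rot":[0,0,7],"fingers":0.085},
    {"linear":[0,0,0],"delta_rot":[0,0,7],"fingers":0.085},
    {"linear":[0,0,0],"delta_rot":[0,0,7],"fingers":0.085},
    {"linear":[0,0,0],"delta_rot":[0,0,7],"fingers":0.085},
    {"linear":[0,0,0],"delta_rot":[0,0,7],"fingers":0.085},
    {"linear":[0,0,0],"delta_rot":[0,0,4],"fingers":0.085},
    {"linear":[0,0,0],"delta_rot":[0,0,0],"fingers":0.085},
  ],
)

```text
clock: 20.37
position: [0.6324, -0.1111, 0.1375]
ee_rot: [0.006, -0.634, 0.773, -0.006]
contact_force: [0.3, 0.5, 0.3]
width: 0.0854
```

```bash
python3 - <<'E'
from h import *
to([.6083,-.1075,.121],82.8)
E
```

```text
clk 20.37 pos [ 0.6324 -0.1111  0.1375] yaw -101.3 q6deg 85 lin [ 1.2 24.6 16. ] tiltfix [-1.   0.1 -0. ] rotz -4.1 w 0.0854 F [0.3 0.5 0.3] M [ 0.07 -0.02  0.02]
```

>>> send_rows(
  plan=[
    {"linear":[0.001,0.013,0],"delta_rot":[-1,0,-4],"fingers":0.085},
    {"linear":[0.001,0.012,0],"delta_rot":[0,0,0],"fingers":0.085},
    {"linear":[0,0,0.009],"delta_rot":[0,0,0],"fingers":0.085},
    {"linear":[0,0,0.009],"delta_rot":[0,0,0],"fingers":0.085},
    {"linear":[0,0,0],"delta_rot":[0,0,0],"fingers":0.085},
  ],
)

```text
clock: 20.78
position: [0.6107, -0.1095, 0.1184]
ee_rot: [0.002, -0.663, 0.748, -0.002]
contact_force: [0.4, 0.0, -0.1]
width: 0.085
```

```bash
python3 - <<'E'
from h import *
to([.6083,-.1075,.121],82.8)
E
```

```text
clk 20.78 pos [ 0.6107 -0.1095  0.1184] yaw -96.9 q6deg 80 lin [-1.7  2.6 -2.6] tiltfix [-0.3  0.  -0. ] rotz 0.3 w 0.085 F [ 0.4  0.  -0.1] M [ 0.02  0.03 -0.03]
```

>>> send_rows(
  plan=[
    {"linear":[-0.001,0.002,0],"delta_rot":[0,0,0],"fingers":0.04},
    {"linear":[0,0,0],"delta_rot":[0,0,0],"fingers":0.0},
    {"linear":[0,0,0],"delta_rot":[0,0,0],"fingers":0.0},
    {"linear":[0,0,0],"delta_rot":[0,0,0],"fingers":0.0},
    {"linear":[0,0,0],"delta_rot":[0,0,0],"fingers":0.0},
    {"linear":[0,0,0],"delta_rot":[0,0,0],"fingers":0.0},
    {"linear":[0,0,0],"delta_rot":[0,0,0],"fingers":0.0},
    {"linear":[0,0,0],"delta_rot":[0,0,0],"fingers":0.0},
    {"linear":[0,0,0],"delta_rot":[0,0,-7],"fingers":0.0},
    {"linear":[0,0,0],"delta_rot":[0,0,-7],"fingers":0.0},
    {"linear":[0,0,0],"delta_rot":[0,0,-7],"fingers":0.0},
    {"linear":[0,0,0],"delta_rot":[0,0,-7],"fingers":0.0},
  ],
)

```text
clock: 21.78
position: [0.6108, -0.1058, 0.1178]
ee_rot: [-0.004, 0.828, -0.56, 0.001]
contact_force: [-0.0, 1.5, 1.3]
width: 0.0075
```

>>> send_rows(
  plan=[
    {"linear":[0,0,0],"delta_rot":[0,0,-7],"fingers":0.0},
    {"linear":[0,0,0],"delta_rot":[0,0,-7],"fingers":0.0},
    {"linear":[0,0,0],"delta_rot":[0,0,-7],"fingers":0.0},
    {"linear":[0,0,0],"delta_rot":[0,0,-7],"fingers":0.0},
    {"linear":[0,0,0],"delta_rot":[0,0,-7],"fingers":0.0},
    {"linear":[0,0,0],"delta_rot":[0,0,-7],"fingers":0.0},
    {"linear":[0,0,0],"delta_rot":[0,0,-7],"fingers":0.0},
    {"linear":[0,0,0],"delta_rot":[0,0,-7],"fingers":0.0},
    {"linear":[0,0,0],"delta_rot":[0,0,-7],"fingers":0.0},
    {"linear":[0,0,0],"delta_rot":[0,0,-5],"fingers":0.0},
    {"linear":[0,0,0],"delta_rot":[0,0,0],"fingers":0.0},
  ],
)

```text
clock: 22.7
position: [0.6078, -0.1033, 0.1194]
ee_rot: [-0.004, 1.0, 0.015, 0.001]
contact_force: [0.7, -0.2, -1.3]
width: 0.0076
```

```bash
python3 - <<'E'
from h import *
to([.6083,-.1075,.121],0)
E
```

```text
clk 22.7 pos [ 0.6078 -0.1033  0.1194] yaw 1.8 q6deg -18 lin [ 0.4  4.2 -1.6] tiltfix [-0.5 -0.1  0. ] rotz 1.8 w 0.0076 F [ 0.7 -0.2 -1.3] M [ 0.12 -0.1   0.04]
```

>>> send_rows(
  plan=[
    {"linear":[0,0.0065,0.0003],"delta_rot":[0,0,0],"fingers":0.0},
    {"linear":[0,0.0068,0.0009],"delta_rot":[0,0,0],"fingers":0.0},
    {"linear":[0,0.0068,0.0015],"delta_rot":[0,0,0],"fingers":0.0},
    {"linear":[0,0.0066,0.0021],"delta_rot":[0,0,0],"fingers":0.0},
    {"linear":[0,0.0065,0.0026],"delta_rot":[0,0,0],"fingers":0.0},
    {"linear":[0,0.0063,0.0031],"delta_rot":[0,0,0],"fingers":0.0},
    {"linear":[0,0.006,0.0036],"delta_rot":[0,0,0],"fingers":0.0},
    {"linear":[0,0.006,0.0041],"delta_rot":[0,0,0],"fingers":0.0},
    {"linear":[0,0.006,0.0045],"delta_rot":[0,0,0],"fingers":0.0},
    {"linear":[0,0.006,0.005],"delta_rot":[0,0,0],"fingers":0.0},
    {"linear":[0,0.006,0.0055],"delta_rot":[0,0,0],"fingers":0.0},
    {"linear":[0,0.006,0.0055],"delta_rot":[0,0,0],"fingers":0.0},
  ],
  force=20,
)

```text
clock: 23.7
position: [0.6078, -0.1631, 0.0944]
ee_rot: [-0.022, 1.0, -0.002, 0.003]
contact_force: [-0.5, 5.3, 7.0]
width: 0.0073
```

```bash
python3 - <<'E'
from h import *
to([.6083,-.1675,.095],0)
E
```

```text
clk 23.7 pos [ 0.6078 -0.1631  0.0944] yaw -0.2 q6deg -24 lin [ 0.5  4.3 -0.8] tiltfix [-2.6 -0.3  0. ] rotz -0.2 w 0.0073 F [-0.5  5.3  7. ] M [1.41 0.31 0.12]
```

>>> send_rows(
  plan=[
    {"linear":[0,0,0],"delta_rot":[0,0,0],"fingers":0.085},
    {"linear":[0,0,0],"delta_rot":[0,0,0],"fingers":0.085},
    {"linear":[0,0,0],"delta_rot":[0,0,0],"fingers":0.085},
    {"linear":[0,0,-0.005],"delta_rot":[-2.5,0,0],"fingers":0.085},
    {"linear":[0,0,-0.03],"delta_rot":[0,0,0],"fingers":0.085},
    {"linear":[0,0,-0.035],"delta_rot":[0,0,0],"fingers":0.085},
    {"linear":[0,0,-0.02],"delta_rot":[0,0,0],"fingers":0.085},
    {"linear":[0,-0.04,0],"delta_rot":[0,0,0],"fingers":0.085},
    {"linear":[0,-0.04,0],"delta_rot":[0,0,0],"fingers":0.085},
    {"linear":[0,-0.04,0],"delta_rot":[0,0,0],"fingers":0.085},
    {"linear":[0,-0.04,0],"delta_rot":[0,0,0],"fingers":0.085},
    {"linear":[0,-0.03,0],"delta_rot":[0,0,0],"fingers":0.085},
  ],
)

```text
clock: 24.7
position: [0.6138, 0.0206, 0.188]
ee_rot: [0.006, 1.0, -0.015, 0.006]
contact_force: [0.6, 0.0, -0.1]
width: 0.0847
```

```bash
python3 - <<'E'
from h import *
to([.6073,.0294,.113],.35)
a=shot("side","s5");b=shot("top","t5")
f=lambda im,u,v,h:cv2.resize(im[v-h:v+h,u-h:u+h,::-1],(380,380),interpolation=cv2.INTER_CUBIC)
cv2.imwrite("pics/c5.png",np.hstack([f(b,310,168,30),f(a,285,210,40)]))
E
```

```text
clk 24.7 pos [0.6138 0.0206 0.188 ] yaw -1.7 q6deg -2 lin [-7.7 -9.5 74.8] tiltfix [ 0.7 -0.7 -0. ] rotz -2.0 w 0.0847 F [ 0.6  0.  -0.1] M [ 0.04  0.02 -0.02]
```

View pics/c5.png

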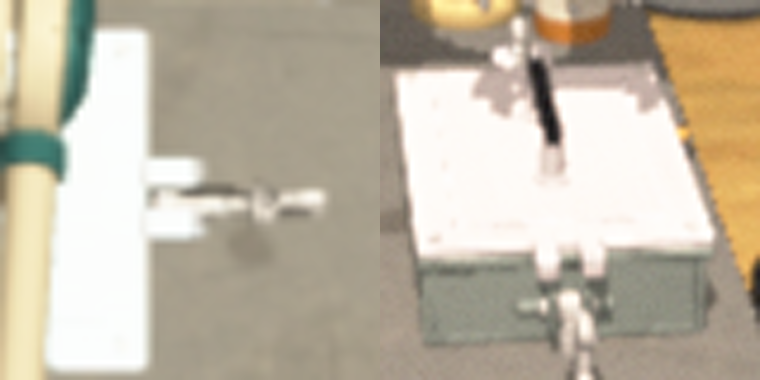

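>>> send_rows(
  plan=[
    {"linear":[-0.007,-0.008,0.015],"delta_rot":[0.7,-0.7,-2],"fingers":0.085},
    {"linear":[0,0,0.025],"delta_rot":[0,0,0],"fingers":0.085},
    {"linear":[0,0,0.02],"delta_rot":[0,0,0],"fingers":0.085},
    {"linear":[0,0,0.012],"delta_rot":[0,0,0],"fingers":0.06},
    {"linear":[0,0,0],"delta_rot":[0,0,0],"fingers":0.05},
  ],
  force=100,
)

```text
clock: 25.22
position: [0.6096, 0.0301, 0.1158]
ee_rot: [0.002, 1.0, 0.008, 0.004]
contact_force: [-0.4, -0.7, 0.1]
width: 0.0635
```

```bash
python3 - <<'E'
from h import *
to([.6073,.0294,.113],.35)
E
```

```text
clk 25.22 pos [0.6096 0.0301 0.1158] yaw 0.9 q6deg -4 lin [-2.3  0.7  2.8] tiltfix [ 0.2 -0.4 -0. ] rotz 0.5 w 0.0635 F [-0.4 -0.7  0.1] M [ 0.    0.05 -0.02]
```

Close, read, then lift.

>>> send_rows(
  plan=[
    {"linear":[-0.002,0,0.002],"delta_rot":[0.2,-0.4,0],"fingers":0.04},
    {"linear":[0,0,0],"delta_rot":[0,0,0],"fingers":0.02},
    {"linear":[0,0,0],"delta_rot":[0,0,0],"fingers":0.0},
    {"linear":[0,0,0],"delta_rot":[0,0,0],"fingers":0.0},
    {"linear":[0,0,0],"delta_rot":[0,0,0],"fingers":0.0},
    {"linear":[0,0,0],"delta_rot":[0,0,0],"fingers":0.0},
    {"linear":[0,0,0],"delta_rot":[0,0,0],"fingers":0.0},
    {"linear":[0,0,0],"delta_rot":[0,0,0],"fingers":0.0},
  ],
)

```text
clock: 25.88
position: [0.6081, 0.0272, 0.1152]
ee_rot: [0.001, 1.0, 0.006, 0.0]
contact_force: [0.6, 0.1, -3.0]
width: 0.0108
```

```bash
python3 - <<'E'
from h import *
to([.435,.335,.2],.35)
E
```

```text
clk 25.88 pos [0.6081 0.0272 0.1152] yaw 0.7 q6deg -5 lin [-169.1 -309.7  -85.6] tiltfix [ 0.1 -0.1 -0. ] rotz 0.4 w 0.0108 F [ 0.6  0.1 -3. ] M [0.01 0.04 0.01]
```

>>> send_rows(
  plan=[
    {"linear":[0,0,-0.003],"delta_rot":[0,0,0],"fingers":0.0},
    {"linear":[0,0,-0.006],"delta_rot":[0,0,0],"fingers":0.0},
    {"linear":[0,0,-0.01],"delta_rot":[0,0,0],"fingers":0.0},
    {"linear":[0,0,-0.02],"delta_rot":[0,0,0],"fingers":0.0},
    {"linear":[0,0,-0.02],"delta_rot":[0,0,0],"fingers":0.0},
    {"linear":[0,0,-0.02],"delta_rot":[0,0,0],"fingers":0.0},
    {"linear":[0,0,-0.02],"delta_rot":[0,0,0],"fingers":0.0},
    {"linear":[0,0,-0.01],"delta_rot":[0,0,0],"fingers":0.0},
    {"linear":[0,0,0],"delta_rot":[0,0,0],"fingers":0.0},
  ],
)

```text
clock: 26.63
position: [0.606, 0.0279, 0.2311]
ee_rot: [0.001, 1.0, 0.007, -0.002]
contact_force: [-0.6, 0.3, -4.7]
width: 0.011
```

```bash
python3 - <<'E'
from h import *
to([.435,.335,.2],.35)
E
```

```text
clk 26.63 pos [0.606  0.0279 0.2311] yaw 0.8 q6deg -5 lin [-166.7 -309.4   31.3] tiltfix [0.1 0.3 0. ] rotz 0.4 w 0.011 F [-0.6  0.3 -4.7] M [-0.05 -0.1  -0.02]
```

>>> send_rows(
  plan=[
    {"linear":[-0.0165,-0.0305,0],"delta_rot":[0,0,0],"fingers":0.0},
    {"linear":[-0.0165,-0.0305,0],"delta_rot":[0,0,0],"fingers":0.0},
    {"linear":[-0.0165,-0.0305,0],"delta_rot":[0,0,0],"fingers":0.0},
    {"linear":[-0.0165,-0.0305,0],"delta_rot":[0,0,0],"fingers":0.0},
    {"linear":[-0.0165,-0.0305,0],"delta_rot":[0,0,0],"fingers":0.0},
    {"linear":[-0.0165,-0.0305,0],"delta_rot":[0,0,0],"fingers":0.0},
    {"linear":[-0.0165,-0.0305,0],"delta_rot":[0,0,0],"fingers":0.0},
    {"linear":[-0.0165,-0.0305,0],"delta_rot":[0,0,0],"fingers":0.0},
    {"linear":[-0.0165,-0.0305,0],"delta_rot":[0,0,0],"fingers":0.0},
    {"linear":[-0.0165,-0.0305,0],"delta_rot":[0,0,0],"fingers":0.0},
    {"linear":[0,0,0],"delta_rot":[0,0,0],"fingers":0.0},
  ],
)

```text
clock: 27.55
position: [0.4297, 0.3398, 0.2281]
ee_rot: [0.002, 1.0, 0.002, -0.002]
contact_force: [0.5, -1.0, -5.0]
width: 0.0108
```

```bash
python3 - <<'E'
from h import *
to([.435,.335,.07],0)
E
```

```text
clk 27.55 pos [0.4297 0.3398 0.2281] yaw 0.3 q6deg 31 lin [  5.8   4.3 158.1] tiltfix [0.2 0.2 0. ] rotz 0.3 w 0.0108 F [ 0.5 -1.  -5. ] M [-0.14 -0.06  0.02]
```

>>> send_rows(
  plan=[
    {"linear":[0.008,0.004,0.03],"delta_rot":[0,0,0],"fingers":0.0},
    {"linear":[0,0,0.03],"delta_rot":[0,0,0],"fingers":0.0},
    {"linear":[0,0,0.03],"delta_rot":[0,0,0],"fingers":0.0},
    {"linear":[0,0,0.03],"delta_rot":[0,0,0],"fingers":0.0},
    {"linear":[0,0,0.02],"delta_rot":[0,0,0],"fingers":0.0},
    {"linear":[0,0,0.01],"delta_rot":[0,0,0],"fingers":0.0},
    {"linear":[0,0,0],"delta_rot":[0,0,0],"fingers":0.0},
  ],
)

```text
clock: 28.13
position: [0.4354, 0.339, 0.074]
ee_rot: [0.001, 1.0, 0.007, 0.0]
contact_force: [0.2, -0.1, -6.2]
width: 0.0108
```

```bash
python3 - <<'E'
from h import *
to([.437,.335,.0555],0)
E
```

```text
clk 28.13 pos [0.4354 0.339  0.074 ] yaw 0.8 q6deg 30 lin [ 1.6  4.  18.5] tiltfix [ 0.1 -0.  -0. ] rotz 0.8 w 0.0108 F [ 0.2 -0.1 -6.2] M [-0.05  0.03 -0.04]
```

>>> send_rows(
  plan=[
    {"linear":[0.001,0.002,0.008],"delta_rot":[0,0,0],"fingers":0.0},
    {"linear":[0,0,0.006],"delta_rot":[0,0,0],"fingers":0.0},
    {"linear":[0,0,0.003],"delta_rot":[0,0,0],"fingers":0.0},
    {"linear":[0,0,0.0015],"delta_rot":[0,0,0],"fingers":0.0},
    {"linear":[0,0,0],"delta_rot":[0,0,0],"fingers":0.0},
  ],
)

```text
clock: 28.55
position: [0.4379, 0.337, 0.0568]
ee_rot: [0.0, 1.0, 0.007, 0.002]
contact_force: [0.2, 0.1, -5.3]
width: 0.011
```

```bash
python3 - <<'E'
from h import *
to([.437,.335,.0555],0)
E
```

```text
clk 28.55 pos [0.4379 0.337  0.0568] yaw 0.8 q6deg 30 lin [-1.   2.   1.3] tiltfix [ 0.  -0.2 -0. ] rotz 0.8 w 0.011 F [ 0.2  0.1 -5.3] M [-0.03 -0.06 -0.  ]
```

>>> send_rows(
  plan=[
    {"linear":[0,0,0.0015],"delta_rot":[0,0,0],"fingers":0.0},
    {"linear":[0,0,0.001],"delta_rot":[0,0,0],"fingers":0.0},
    {"linear":[0,0,0],"delta_rot":[0,0,0],"fingers":0.0},
  ],
)

```text
clock: 28.8
position: [0.4388, 0.3375, 0.0565]
ee_rot: [-0.001, 1.0, 0.007, 0.003]
contact_force: [0.0, -0.0, -5.0]
width: 0.0109
```

```bash
python3 - <<'E'
from h import *
to([.437,.335,.0555],0)
E
```

```text
clk 28.8 pos [0.4388 0.3375 0.0565] yaw 0.8 q6deg 30 lin [-1.9  2.5  1. ] tiltfix [-0.1 -0.4  0. ] rotz 0.8 w 0.0109 F [ 0. -0. -5.] M [-0.13  0.01  0.02]
```

>>> send_rows(
  plan=[
    {"linear":[0,0,0],"delta_rot":[0,0,0],"fingers":0.03},
    {"linear":[0,0,0],"delta_rot":[0,0,0],"fingers":0.06},
    {"linear":[0,0,0],"delta_rot":[0,0,0],"fingers":0.085},
    {"linear":[0,0,-0.01],"delta_rot":[0,0,0],"fingers":0.085},
    {"linear":[0,0,-0.04],"delta_rot":[0,0,0],"fingers":0.085},
    {"linear":[0,0,-0.04],"delta_rot":[0,0,0],"fingers":0.085},
    {"linear":[0,0,-0.04],"delta_rot":[0,0,0],"fingers":0.085},
    {"linear":[0,0.04,0],"delta_rot":[0,0,0],"fingers":0.085},
    {"linear":[0,0.04,0],"delta_rot":[0,0,0],"fingers":0.085},
    {"linear":[0,0.04,0],"delta_rot":[0,0,0],"fingers":0.085},
  ],
)

```text
clock: 29.63
position: [0.4468, 0.2242, 0.2005]
ee_rot: [-0.007, 1.0, 0.013, 0.014]
contact_force: [0.1, -0.6, -0.6]
width: 0.0852
```

```bash
python3 - <<'E'
from h import *
to([.437,.335,.0555],0)
b=shot("top","t6");a=shot("side","s6")
cv2.imwrite("pics/t6c.png",cv2.resize(b[130:310,190:415,::-1],None,fx=3.5,fy=3.3,interpolation=cv2.INTER_CUBIC))
for n in("top","side"):
  for th in ["awl_1_mid","cartridge_grip"]:
    for x in manip.masks_of(th,n):
      v,u=np.nonzero(x["pixels"]); print(n,th,round(x["p"],2),np.round(x["extent"]).tolist(),(u.mean().round(1),v.mean().round(1)),len(u))
E
```

```text
clk 29.63 pos [0.4468 0.2242 0.2005] yaw 1.5 q6deg 17 lin [ -10.9 -109.   146.3] tiltfix [-0.8 -1.6  0. ] rotz 1.5 w 0.0852 F [ 0.1 -0.6 -0.6] M [-0.03 -0.03 -0.02]
top cartridge_grip 0.77 [265.0, 211.0, 280.0, 229.0] (np.float64(273.5), np.float64(220.5)) 186
top cartridge_grip 0.24 [198.0, 167.0, 209.0, 172.0] (np.float64(204.9), np.float64(169.1)) 46
top cartridge_grip 0.19 [305.0, 172.0, 328.0, 172.0] (np.float64(319.8), np.float64(169.9)) 44
side awl_1_mid 0.71 [283.0, 232.0, 290.0, 256.0] (np.float64(286.9), np.float64(244.5)) 81
side awl_1_mid 0.6 [257.0, 297.0, 277.0, 321.0] (np.float64(265.1), np.float64(308.3)) 211
side cartridge_grip 0.78 [213.0, 212.0, 231.0, 235.0] (np.float64(222.9), np.float64(223.7)) 248
```

View pics/t6c.png

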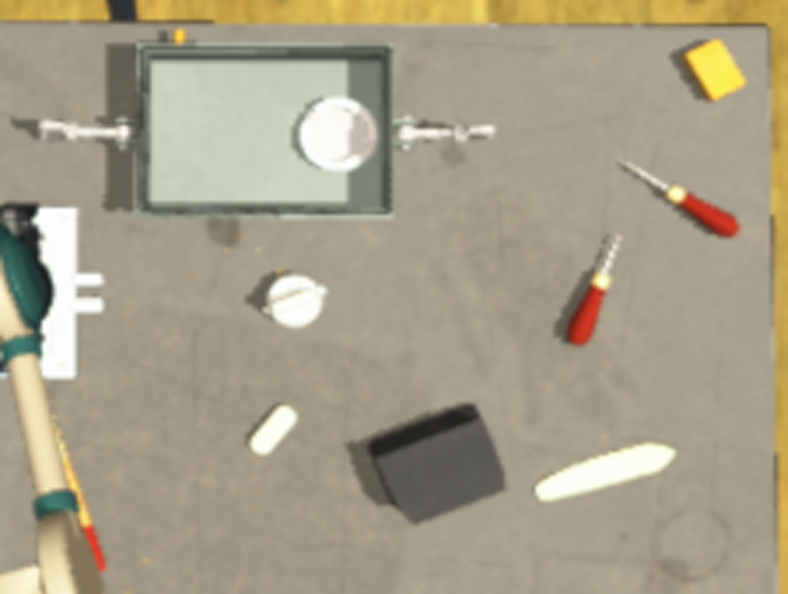

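```bash
python3 - <<'E'
from h import *
b=cv2.imread("pics/t6.png");a=cv2.imread("pics/s6.png")
f=lambda im,u,v,h:cv2.resize(im[v-h:v+h,u-h:u+h],(390,290*1),interpolation=cv2.INTER_CUBIC)
cv2.imwrite("pics/c7.png",np.vstack([np.hstack([f(b,383,189,24),f(b,361,218,24)]),np.hstack([f(a,275,300,32),f(a,235,285,32)])]))
hsv=cv2.cvtColor(b,cv2.COLOR_BGR2HSV); m=cv2.inRange(hsv,(0,150,60),(8,255,255))|cv2.inRange(hsv,(172,150,60),(180,255,255))
n,l,s,c=cv2.connectedComponentsWithStats(m)
for i in range(1,n):
  if s[i,4]>25 and c[i][0]>320:
    v,u=np.nonzero(l==i); P=px2w("top",np.c_[u,v],.0125)[:,:2]; mu=P.mean(0); w,V=np.linalg.eigh(np.cov(P.T)); d=V[:,1]; t=(P-mu)@d
    print(s[i],"handle c",mu.round(4),"dir deg",np.degrees(np.arctan2(d[1],d[0])).round(1),"ext",t.min().round(3),t.max().round(3),"wid",np.ptp((P-mu)@V[:,0]).round(3))
for uv in [(620/3.5+190,160/3.3+130),(738/3.5+190,232/3.3+130),(617/3.5+190,237/3.3+130),(577/3.5+190,345/3.3+130)]: print(px2w("top",[uv],.0125).round(3))
# cartridge bar
g=cv2.cvtColor(b,cv2.COLOR_BGR2GRAY); print(px2w("top",[[297/3.5+190,300/3.3+130]],.026).round(4))
# case mouth corners and socket
print("mouth",px2w("top",[[140/3.5+190,47/3.3+130],[391/3.5+190,47/3.3+130],[391/3.5+190,213/3.3+130],[140/3.5+190,213/3.3+130]],.064).round(4).tolist(),"socket",px2w("top",[[337/3.5+190,134/3.3+130]],.023).round(4))
E
```

```text
[385 189  16  13  92] handle c [ 0.5265 -0.4077] dir deg 57.2 ext -0.028 0.03 wid 0.021
[352 217  11  17 101] handle c [ 0.4211 -0.2855] dir deg 158.2 ext -0.031 0.028 wid 0.022
[[ 0.583 -0.322  0.012]]
[[ 0.509 -0.435  0.012]]
[[ 0.503 -0.318  0.012]]
[[ 0.391 -0.279  0.012]]
[[ 0.4336 -0.0056  0.026 ]]
mouth [[0.689, 0.1479, 0.064], [0.6907, -0.0923, 0.064], [0.5225, -0.0932, 0.064], [0.5198, 0.1449, 0.064]] socket [[ 0.6065 -0.0432  0.023 ]]
```

View pics/c7.png

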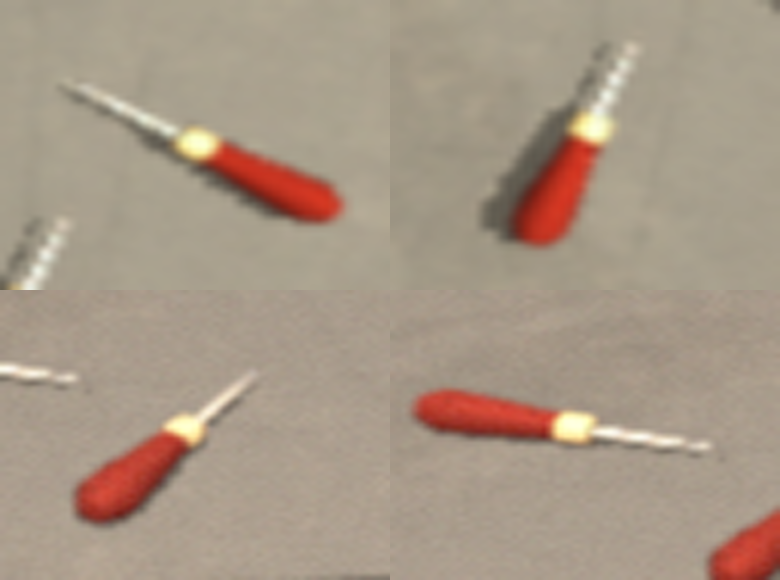

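```bash
python3 - <<'E'
from h import *
to([.532,-.400,.15],-33)
E
```

```text
clk 29.93 pos [0.4454 0.2248 0.1981] yaw 1.3 q6deg 17 lin [ 71.3 627.2  41.8] tiltfix [-0.7 -1.2  0. ] rotz 34.3 w 0.0851 F [1.  0.9 0. ] M [-0.04 -0.03 -0.02]
```

>>> send_rows(
  plan=[
    {"linear":[0.0045,0.039,0.002],"delta_rot":[-0.7,-1.2,0],"fingers":0.085},
    {"linear":[0.0045,0.039,0.002],"delta_rot":[0,0,0],"fingers":0.085},
    {"linear":[0.0045,0.039,0.002],"delta_rot":[0,0,0],"fingers":0.085},
    {"linear":[0.0045,0.039,0.002],"delta_rot":[0,0,0],"fingers":0.085},
    {"linear":[0.0045,0.039,0.002],"delta_rot":[0,0,0],"fingers":0.085},
    {"linear":[0.0045,0.039,0.002],"delta_rot":[0,0,0],"fingers":0.085},
    {"linear":[0.0045,0.039,0.002],"delta_rot":[0,0,0],"fingers":0.085},
    {"linear":[0.0045,0.039,0.002],"delta_rot":[0,0,0],"fingers":0.085},
    {"linear":[0.0045,0.039,0.002],"delta_rot":[0,0,0],"fingers":0.085},
    {"linear":[0.0045,0.039,0.002],"delta_rot":[0,0,0],"fingers":0.085},
    {"linear":[0.0045,0.039,0.002],"delta_rot":[0,0,0],"fingers":0.085},
    {"linear":[0.0045,0.039,0.002],"delta_rot":[0,0,0],"fingers":0.085},
  ],
  force=40,
)

```text
clock: 30.93
position: [0.5298, -0.2351, 0.1682]
ee_rot: [-0.006, 0.999, 0.032, 0.002]
contact_force: [0.7, 1.2, 0.3]
width: 0.0852
```

>>> send_rows(
  plan=[
    {"linear":[0.0045,0.039,0.002],"delta_rot":[0,0,0],"fingers":0.085},
    {"linear":[0.0045,0.039,0.002],"delta_rot":[0,0,0],"fingers":0.085},
    {"linear":[0.0045,0.039,0.002],"delta_rot":[0,0,0],"fingers":0.085},
    {"linear":[0,0,0.002],"delta_rot":[0,0,7],"fingers":0.085},
    {"linear":[0,0,0.002],"delta_rot":[0,0,7],"fingers":0.085},
    {"linear":[0,0,0.002],"delta_rot":[0,0,7],"fingers":0.085},
    {"linear":[0,0,0.002],"delta_rot":[0,0,7],"fingers":0.085},
    {"linear":[0,0,0.002],"delta_rot":[0,0,6],"fingers":0.085},
    {"linear":[0,0,0],"delta_rot":[0,0,0],"fingers":0.085},
  ],
)

```text
clock: 31.68
position: [0.5659, -0.3588, 0.1412]
ee_rot: [-0.007, 0.964, -0.267, 0.0]
contact_force: [0.1, 0.9, -0.4]
width: 0.0846
```

```bash
python3 - <<'E'
from h import *
to([.532,-.400,.06],-33)
E
```

```text
clk 31.68 pos [ 0.5659 -0.3588  0.1412] yaw -31.0 q6deg -8 lin [-7.6 53.8 80.5] tiltfix [-0.7  0.2 -0. ] rotz 2.0 w 0.0846 F [ 0.1  0.9 -0.4] M [ 0.01  0.04 -0.01]
```

>>> send_rows(
  plan=[
    {"linear":[-0.004,0.027,0.01],"delta_rot":[-0.7,0,2],"fingers":0.085},
    {"linear":[-0.004,0.027,0.015],"delta_rot":[0,0,0],"fingers":0.085},
    {"linear":[0,0,0.025],"delta_rot":[0,0,0],"fingers":0.085},
    {"linear":[0,0,0.025],"delta_rot":[0,0,0],"fingers":0.07},
    {"linear":[0,0,0.01],"delta_rot":[0,0,0],"fingers":0.06},
    {"linear":[0,0,0],"delta_rot":[0,0,0],"fingers":0.05},
  ],
)

```text
clock: 32.18
position: [0.539, -0.397, 0.0529]
ee_rot: [-0.001, 0.963, -0.271, 0.001]
contact_force: [-0.2, 1.0, 0.0]
width: 0.0511
```

```bash
python3 - <<'E'
from h import *
to([.532,-.400,.030],-33)
E
```

```text
clk 32.18 pos [ 0.539  -0.397   0.0529] yaw -31.4 q6deg -11 lin [-4.4  6.2 22.8] tiltfix [-0.1 -0.1  0. ] rotz 1.6 w 0.0511 F [-0.2  1.   0. ] M [0.01 0.   0.05]
```

>>> send_rows(
  plan=[
    {"linear":[-0.004,0.006,0.005],"delta_rot":[0,0,1.6],"fingers":0.05},
    {"linear":[0,0,0.008],"delta_rot":[0,0,0],"fingers":0.05},
    {"linear":[0,0,0.006],"delta_rot":[0,0,0],"fingers":0.05},
    {"linear":[0,0,0.002],"delta_rot":[0,0,0],"fingers":0.05},
    {"linear":[0,0,0],"delta_rot":[0,0,0],"fingers":0.02},
    {"linear":[0,0,0],"delta_rot":[0,0,0],"fingers":0.0},
    {"linear":[0,0,0],"delta_rot":[0,0,0],"fingers":0.0},
    {"linear":[0,0,0],"delta_rot":[0,0,0],"fingers":0.0},
    {"linear":[0,0,0],"delta_rot":[0,0,0],"fingers":0.0},
    {"linear":[0,0,0],"delta_rot":[0,0,0],"fingers":0.0},
  ],
)

```text
clock: 33.02
position: [0.5366, -0.4003, 0.035]
ee_rot: [0.001, 0.959, -0.282, 0.005]
contact_force: [0.8, 0.0, -1.5]
width: 0.0237
```

```bash
python3 - <<'E'
from h import *
to([.532,-.400,.030],-33)
E
```

```text
clk 33.02 pos [ 0.5366 -0.4003  0.035 ] yaw -32.8 q6deg -10 lin [-4.   2.2  5. ] tiltfix [-0.  -0.5  0. ] rotz 0.2 w 0.0237 F [ 0.8  0.  -1.5] M [-0.    0.05 -0.02]
```

>>> send_rows(
  plan=[
    {"linear":[0,0,-0.005],"delta_rot":[0,0,0],"fingers":0.0},
    {"linear":[0,0,-0.015],"delta_rot":[0,0,0],"fingers":0.0},
    {"linear":[0,0,-0.035],"delta_rot":[0,0,0],"fingers":0.0},
    {"linear":[0,0,-0.035],"delta_rot":[0,0,0],"fingers":0.0},
    {"linear":[0,0,-0.03],"delta_rot":[0,0,7],"fingers":0.0},
    {"linear":[0,0,0],"delta_rot":[0,0,7],"fingers":0.0},
    {"linear":[0,0,0],"delta_rot":[0,0,7],"fingers":0.0},
    {"linear":[0,0,0],"delta_rot":[0,0,7],"fingers":0.0},
    {"linear":[0,0,0],"delta_rot":[0,0,7],"fingers":0.0},
    {"linear":[0,0,0],"delta_rot":[0,0,7],"fingers":0.0},
    {"linear":[0,0,0],"delta_rot":[0,0,7],"fingers":0.0},
    {"linear":[0,0,0],"delta_rot":[0,0,7],"fingers":0.0},
  ],
)

```text
clock: 34.02
position: [0.5352, -0.3998, 0.1662]
ee_rot: [0.001, -0.706, 0.708, -0.006]
contact_force: [0.0, -0.1, -0.7]
width: 0.0243
```

```bash
python3 - <<'E'
from h import *
to([.583,.104,.15],-90)
E
```

```text
clk 34.02 pos [ 0.5352 -0.3998  0.1662] yaw -90.2 q6deg 47 lin [-504.1  -45.8   13.5] tiltfix [-0.6 -0.4  0. ] rotz -0.2 w 0.0243 F [ 0.  -0.1 -0.7] M [ 0.06  0.01 -0.02]
```

>>> send_rows(
  plan=[
    {"linear":[-0.04,-0.0036,0],"delta_rot":[-0.6,-0.4,0],"fingers":0.0},
    {"linear":[-0.04,-0.0036,0],"delta_rot":[0,0,0],"fingers":0.0},
    {"linear":[-0.04,-0.0036,0],"delta_rot":[0,0,0],"fingers":0.0},
    {"linear":[-0.04,-0.0036,0],"delta_rot":[0,0,0],"fingers":0.0},
    {"linear":[-0.04,-0.0036,0],"delta_rot":[0,0,0],"fingers":0.0},
    {"linear":[-0.04,-0.0036,0],"delta_rot":[0,0,0],"fingers":0.0},
    {"linear":[-0.04,-0.0036,0],"delta_rot":[0,0,0],"fingers":0.0},
    {"linear":[-0.04,-0.0036,0],"delta_rot":[0,0,0],"fingers":0.0},
    {"linear":[-0.04,-0.0036,0],"delta_rot":[0,0,0],"fingers":0.0},
    {"linear":[-0.04,-0.0036,0],"delta_rot":[0,0,0],"fingers":0.0},
    {"linear":[-0.04,-0.0036,0],"delta_rot":[0,0,0],"fingers":0.0},
    {"linear":[-0.04,-0.0036,0],"delta_rot":[0,0,0],"fingers":0.0},
  ],
)

```text
clock: 35.02
position: [0.5858, 0.0861, 0.1684]
ee_rot: [0.0, -0.698, 0.716, -0.006]
contact_force: [1.0, -1.0, -1.0]
width: 0.0237
```

```bash
python3 - <<'E'
from h import *
to([.583,.104,.12],-90)
E
```

```text
clk 35.02 pos [0.5858 0.0861 0.1684] yaw -91.4 q6deg 94 lin [-18.2   3.6  48.2] tiltfix [-0.5 -0.4  0. ] rotz -1.4 w 0.0237 F [ 1. -1. -1.] M [ 0.02 -0.   -0.05]
```

>>> send_rows(
  plan=[
    {"linear":[-0.009,0.002,0.015],"delta_rot":[-0.5,-0.4,-1.4],"fingers":0.0},
    {"linear":[-0.007,0.002,0.02],"delta_rot":[0,0,0],"fingers":0.0},
    {"linear":[0,0,0.025],"delta_rot":[0,0,0],"fingers":0.0},
    {"linear":[0,0,0.015],"delta_rot":[0,0,0],"fingers":0.0},
    {"linear":[0,0,0],"delta_rot":[0,0,0],"fingers":0.0},
  ],
)

```text
clock: 35.43
position: [0.5839, 0.1145, 0.0943]
ee_rot: [-0.005, 0.712, -0.702, 0.001]
contact_force: [-0.5, -0.1, -0.8]
width: 0.0236
```

```bash
python3 - <<'E'
from h import *
to([.583,.104,.044],-90)
E
```

```text
clk 35.43 pos [0.5839 0.1145 0.0943] yaw -89.1 q6deg 93 lin [10.8  1.5 50.3] tiltfix [-0.5  0.3 -0. ] rotz 0.9 w 0.0236 F [-0.5 -0.1 -0.8] M [ 0.    0.1  -0.05]
```

>>> send_rows(
  plan=[
    {"linear":[0.01,0.001,0.01],"delta_rot":[0,0,0.9],"fingers":0.0},
    {"linear":[0,0,0.015],"delta_rot":[0,0,0],"fingers":0.0},
    {"linear":[0,0,0.012],"delta_rot":[0,0,0],"fingers":0.0},
    {"linear":[0,0,0.008],"delta_rot":[0,0,0],"fingers":0.0},
    {"linear":[0,0,0],"delta_rot":[0,0,0],"fingers":0.0},
  ],
)

```text
clock: 35.85
position: [0.5849, 0.103, 0.0508]
ee_rot: [0.006, -0.707, 0.707, -0.002]
contact_force: [-0.9, -0.4, -0.7]
width: 0.0242
```

```bash
python3 - <<'E'
from h import *
to([.583,.104,.044],-90)
E
```

```text
clk 35.85 pos [0.5849 0.103  0.0508] yaw -90.1 q6deg 93 lin [-1.   2.   6.8] tiltfix [-0.7  0.3 -0. ] rotz -0.1 w 0.0242 F [-0.9 -0.4 -0.7] M [-0.02  0.07 -0.01]
```

>>> send_rows(
  plan=[
    {"linear":[0,0,0.004],"delta_rot":[0,0,0],"fingers":0.0},
    {"linear":[0,0,0.003],"delta_rot":[0,0,0],"fingers":0.0},
    {"linear":[0,0,0],"delta_rot":[0,0,0],"fingers":0.03},
    {"linear":[0,0,0],"delta_rot":[0,0,0],"fingers":0.036},
    {"linear":[0,0,0],"delta_rot":[0,0,0],"fingers":0.036},
    {"linear":[0,0,-0.01],"delta_rot":[0,0,0],"fingers":0.036},
    {"linear":[0,0,-0.035],"delta_rot":[0,0,0],"fingers":0.036},
    {"linear":[0,0,-0.035],"delta_rot":[0,0,0],"fingers":0.036},
    {"linear":[0,0,-0.035],"delta_rot":[0,0,0],"fingers":0.05},
    {"linear":[0,0,0],"delta_rot":[0,0,0],"fingers":0.05},
  ],
)

```text
clock: 36.68
position: [0.5849, 0.1021, 0.1681]
ee_rot: [0.007, -0.707, 0.707, -0.003]
contact_force: [0.8, -0.8, -0.2]
width: 0.0501
```

```bash
python3 - <<'E'
from h import *
to([.4295,-.288,.12],-112)
b=shot("top","t8")
hsv=cv2.cvtColor(b,cv2.COLOR_RGB2HSV); m=cv2.inRange(hsv,(0,150,60),(8,255,255))|cv2.inRange(hsv,(172,150,60),(180,255,255))
n,l,s,c=cv2.connectedComponentsWithStats(m)
for i in range(1,n):
  if s[i,4]>20 and c[i][0]>220: print(s[i],px2w("top",[c[i]],.0125).round(4))
E
```

```text
clk 36.68 pos [0.5849 0.1021 0.1681] yaw -90.1 q6deg 93 lin [390.5 155.6  43.8] tiltfix [-0.8  0.3 -0. ] rotz 21.9 w 0.0501 F [ 0.8 -0.8 -0.2] M [-0.01 -0.06  0.01]
[242 179   6   8  40] [[0.5643 0.0999 0.0125]]
[352 217  10  17 100] [[ 0.4208 -0.2853  0.0125]]
```

>>> send_rows(
  plan=[
    {"linear":[0.036,0.0143,0],"delta_rot":[-0.8,0.3,0],"fingers":0.06},
    {"linear":[0.036,0.0143,0],"delta_rot":[0,0,0],"fingers":0.06},
    {"linear":[0.036,0.0143,0],"delta_rot":[0,0,0],"fingers":0.06},
    {"linear":[0.036,0.0143,0],"delta_rot":[0,0,0],"fingers":0.06},
    {"linear":[0.036,0.0143,0],"delta_rot":[0,0,0],"fingers":0.06},
    {"linear":[0.036,0.0143,0],"delta_rot":[0,0,0],"fingers":0.06},
    {"linear":[0.036,0.0143,0],"delta_rot":[0,0,0],"fingers":0.06},
    {"linear":[0.036,0.0143,0],"delta_rot":[0,0,0],"fingers":0.06},
    {"linear":[0.036,0.0143,0.01],"delta_rot":[0,0,7],"fingers":0.06},
    {"linear":[0.036,0.0143,0.01],"delta_rot":[0,0,7],"fingers":0.06},
    {"linear":[0.02,0,0.01],"delta_rot":[0,0,7],"fingers":0.06},
    {"linear":[0,0,0],"delta_rot":[0,0,0],"fingers":0.06},
  ],
)

```text
clock: 37.73
position: [0.424, -0.2871, 0.1322]
ee_rot: [0.0, -0.564, 0.826, 0.001]
contact_force: [0.3, 0.0, 0.1]
width: 0.0602
```

```bash
python3 - <<'E'
from h import *
to([.4295,-.288,.06],-112)
E
```

```text
clk 37.73 pos [ 0.424  -0.2871  0.1322] yaw -111.3 q6deg 69 lin [-1.1 -5.5 72.2] tiltfix [0.  0.1 0. ] rotz 0.7 w 0.0602 F [0.3 0.  0.1] M [-0.03  0.02  0.03]
```

>>> send_rows(
  plan=[
    {"linear":[-0.001,-0.005,0.02],"delta_rot":[0,0,0.7],"fingers":0.055},
    {"linear":[0,0,0.03],"delta_rot":[0,0,0],"fingers":0.05},
    {"linear":[0,0,0.025],"delta_rot":[0,0,0],"fingers":0.05},
    {"linear":[0,0,0.015],"delta_rot":[0,0,0],"fingers":0.05},
    {"linear":[0,0,0],"delta_rot":[0,0,0],"fingers":0.05},
  ],
)

```text
clock: 38.15
position: [0.4286, -0.2872, 0.0397]
ee_rot: [0.001, -0.56, 0.828, 0.001]
contact_force: [-0.8, 0.6, 0.1]
width: 0.0498
```

```bash
python3 - <<'E'
from h import *
to([.4295,-.288,.033],-112)
E
```

```text
clk 38.15 pos [ 0.4286 -0.2872  0.0397] yaw -111.9 q6deg 70 lin [ 0.5 -1.1  6.7] tiltfix [0.  0.2 0. ] rotz 0.1 w 0.0498 F [-0.8  0.6  0.1] M [-0.01  0.02  0.05]
```

>>> send_rows(
  plan=[
    {"linear":[0,0,0.006],"delta_rot":[0,0,0],"fingers":0.05},
    {"linear":[0,0,0.001],"delta_rot":[0,0,0],"fingers":0.03},
    {"linear":[0,0,0],"delta_rot":[0,0,0],"fingers":0.0},
    {"linear":[0,0,0],"delta_rot":[0,0,0],"fingers":0.0},
    {"linear":[0,0,0],"delta_rot":[0,0,0],"fingers":0.0},
    {"linear":[0,0,0],"delta_rot":[0,0,0],"fingers":0.0},
    {"linear":[0,0,0],"delta_rot":[0,0,0],"fingers":0.0},
    {"linear":[0,0,0],"delta_rot":[0,0,0],"fingers":0.0},
  ],
)

```text
clock: 38.82
position: [0.4312, -0.2859, 0.0362]
ee_rot: [0.002, -0.563, 0.827, -0.002]
contact_force: [0.3, -0.4, -0.7]
width: 0.024
```

>>> send_rows(
  plan=[
    {"linear":[0,0,-0.005],"delta_rot":[0,0,0],"fingers":0.0},
    {"linear":[0,0,-0.015],"delta_rot":[0,0,0],"fingers":0.0},
    {"linear":[0,0,-0.035],"delta_rot":[0,0,0],"fingers":0.0},
    {"linear":[0,0,-0.035],"delta_rot":[0,0,0],"fingers":0.0},
    {"linear":[0,0,-0.03],"delta_rot":[0,0,-7],"fingers":0.0},
    {"linear":[0,0,0],"delta_rot":[0,0,-7],"fingers":0.0},
    {"linear":[0,0,0],"delta_rot":[0,0,-7],"fingers":0.0},
    {"linear":[0,0,0],"delta_rot":[0,0,0],"fingers":0.0},
  ],
)

```text
clock: 39.48
position: [0.43, -0.286, 0.1649]
ee_rot: [-0.002, 0.708, -0.706, 0.002]
contact_force: [0.0, 0.2, -0.4]
width: 0.0242
```

```bash
python3 - <<'E'
from h import *
to([.579,.050,.15],-90)
E
```

```text
clk 39.48 pos [ 0.43   -0.286   0.1649] yaw -89.8 q6deg 48 lin [-335.5 -149.9   15.6] tiltfix [-0.3 -0.   0. ] rotz 0.2 w 0.0242 F [ 0.   0.2 -0.4] M [-0.01 -0.01 -0.01]
```

>>> send_rows(
  plan=[
    {"linear":[-0.034,-0.0152,0],"delta_rot":[0,0,0],"fingers":0.0},
    {"linear":[-0.034,-0.0152,0],"delta_rot":[0,0,0],"fingers":0.0},
    {"linear":[-0.034,-0.0152,0],"delta_rot":[0,0,0],"fingers":0.0},
    {"linear":[-0.034,-0.0152,0],"delta_rot":[0,0,0],"fingers":0.0},
    {"linear":[-0.034,-0.0152,0],"delta_rot":[0,0,0],"fingers":0.0},
    {"linear":[-0.034,-0.0152,0],"delta_rot":[0,0,0],"fingers":0.0},
    {"linear":[-0.034,-0.0152,0],"delta_rot":[0,0,0],"fingers":0.0},
    {"linear":[-0.034,-0.0152,0],"delta_rot":[0,0,0],"fingers":0.0},
    {"linear":[-0.034,-0.0152,0],"delta_rot":[0,0,0],"fingers":0.0},
    {"linear":[-0.03,-0.0152,0],"delta_rot":[0,0,0],"fingers":0.0},
    {"linear":[0,0,0],"delta_rot":[0,0,0],"fingers":0.0},
  ],
)

```text
clock: 40.4
position: [0.5918, 0.059, 0.1634]
ee_rot: [0.001, -0.691, 0.723, -0.002]
contact_force: [0.6, -1.1, -0.7]
width: 0.0243
```

```bash
python3 - <<'E'
from h import *
to([.581,.050,.09],-90)
E
```

```text
clk 40.4 pos [0.5918 0.059  0.1634] yaw -92.6 q6deg 92 lin [ 9.3 10.6 73.3] tiltfix [-0.2 -0.1  0. ] rotz -2.6 w 0.0243 F [ 0.6 -1.1 -0.7] M [-0.    0.03 -0.01]
```

>>> send_rows(
  plan=[
    {"linear":[0.008,0.009,0.015],"delta_rot":[0,0,-2.6],"fingers":0.0},
    {"linear":[0,0,0.02],"delta_rot":[0,0,0],"fingers":0.0},
    {"linear":[0,0,0.02],"delta_rot":[0,0,0],"fingers":0.0},
    {"linear":[0,0,0.01],"delta_rot":[0,0,0],"fingers":0.0},
    {"linear":[0,0,0],"delta_rot":[0,0,0],"fingers":0.0},
  ],
)

```text
clock: 40.82
position: [0.5827, 0.0541, 0.0956]
ee_rot: [0.0, -0.706, 0.709, -0.002]
contact_force: [-1.1, -0.0, -0.4]
width: 0.024
```

```bash
python3 - <<'E'
from h import *
to([.581,.050,.045],-90)
E
```

```text
clk 40.82 pos [0.5827 0.0541 0.0956] yaw -90.2 q6deg 89 lin [ 3.9  1.8 50.6] tiltfix [-0.2 -0.1  0. ] rotz -0.2 w 0.024 F [-1.1 -0.  -0.4] M [-0.06  0.03 -0.03]
```

>>> send_rows(
  plan=[
    {"linear":[0.004,0.001,0.012],"delta_rot":[0,0,0],"fingers":0.0},
    {"linear":[0,0,0.015],"delta_rot":[0,0,0],"fingers":0.0},
    {"linear":[0,0,0.012],"delta_rot":[0,0,0],"fingers":0.0},
    {"linear":[0,0,0.008],"delta_rot":[0,0,0],"fingers":0.0},
    {"linear":[0,0,0.003],"delta_rot":[0,0,0],"fingers":0.0},
    {"linear":[0,0,0],"delta_rot":[0,0,0],"fingers":0.03},
    {"linear":[0,0,0],"delta_rot":[0,0,0],"fingers":0.036},
    {"linear":[0,0,0],"delta_rot":[0,0,0],"fingers":0.036},
    {"linear":[0,0,-0.01],"delta_rot":[0,0,0],"fingers":0.036},
    {"linear":[0,0,-0.035],"delta_rot":[0,0,0],"fingers":0.036},
    {"linear":[0,0,-0.035],"delta_rot":[0,0,0],"fingers":0.036},
    {"linear":[0,0,-0.035],"delta_rot":[0,0,0],"fingers":0.04},
  ],
)

```text
clock: 41.82
position: [0.5792, 0.0479, 0.1627]
ee_rot: [-0.003, -0.702, 0.712, 0.001]
contact_force: [1.6, -0.4, -0.5]
width: 0.0402
```

```bash
python3 - <<'E'
from h import *
b=cv2.imread("pics/t6.png")
# cartridge bar angle: print zoom for later; use unsharp gray of cartridge at t6
cv2.imwrite("pics/cart.png",np.hstack([cv2.resize(b[206:236,260:290],(390,390),interpolation=cv2.INTER_CUBIC),cv2.resize(cv2.imread("pics/s6.png")[205:240,205:240],(390,390),interpolation=cv2.INTER_CUBIC)]))
to([.4336,-.0056,.15],-90)
E
```

```text
clk 41.82 pos [0.5792 0.0479 0.1627] yaw -90.9 q6deg 89 lin [ 55.7 144.7  13.8] tiltfix [ 0.4 -0.1 -0. ] rotz -0.9 w 0.0402 F [ 1.6 -0.4 -0.5] M [-0.01  0.01 -0.  ]
```

View pics/cart.png

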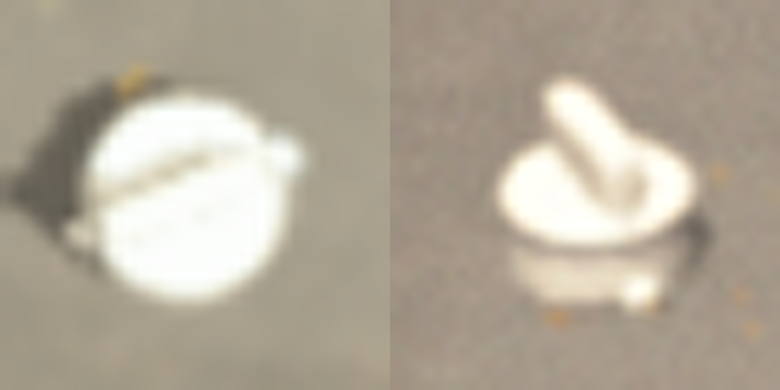

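```bash
python3 - <<'E'
from h import *
print(px2w("top",[[260+187/13-.5,206+192/13-.5]],.005).round(4),px2w("top",[[260+188/13-.5,206+197/13-.5]],.026).round(4))
l=px2w("top",[[260+290/13-.5,206+155/13-.5],[260+85/13-.5,206+230/13-.5]],.0055);d=l[0]-l[1];print(np.degrees(np.arctan2(d[1],d[0])),np.linalg.norm(d))
to([.434,-.0055,.12],20)
E
```

```text
[[ 0.4354 -0.0025  0.005 ]] [[ 0.4344 -0.0026  0.026 ]]
-69.22510015770122 0.05807859617813278
clk 41.82 pos [0.5792 0.0479 0.1627] yaw -90.9 q6deg 89 lin [ 55.5 144.1  43.8] tiltfix [ 0.4 -0.1 -0. ] rotz 69.1 w 0.0402 F [ 1.6 -0.4 -0.5] M [-0.01  0.01 -0.  ]
```

>>> send_rows(
  plan=[
    {"linear":[0.012,0.036,0],"delta_rot":[0,0,0],"fingers":0.05},
    {"linear":[0.012,0.036,0],"delta_rot":[0,0,0],"fingers":0.05},
    {"linear":[0.012,0.036,0],"delta_rot":[0,0,0],"fingers":0.05},
    {"linear":[0.012,0.036,0],"delta_rot":[0,0,0],"fingers":0.05},
    {"linear":[0,0,0],"delta_rot":[0,0,-7],"fingers":0.05},
    {"linear":[0,0,0],"delta_rot":[0,0,-7],"fingers":0.05},
    {"linear":[0,0,0],"delta_rot":[0,0,-7],"fingers":0.05},
    {"linear":[0,0,0],"delta_rot":[0,0,-7],"fingers":0.05},
    {"linear":[0,0,0],"delta_rot":[0,0,-7],"fingers":0.05},
    {"linear":[0,0,0],"delta_rot":[0,0,-7],"fingers":0.05},
    {"linear":[0,0,0],"delta_rot":[0,0,-7],"fingers":0.05},
    {"linear":[0,0,0],"delta_rot":[0,0,-7],"fingers":0.05},
  ],
)

```text
clock: 42.82
position: [0.4383, 0.0005, 0.19]
ee_rot: [-0.003, 0.958, -0.286, 0.024]
contact_force: [0.0, 0.0, 0.6]
width: 0.0499
```

>>> send_rows(
  plan=[
    {"linear":[0,0,0],"delta_rot":[0,0,-7],"fingers":0.045},
    {"linear":[0,0,0],"delta_rot":[0,0,-7],"fingers":0.045},
    {"linear":[0,0,0],"delta_rot":[0,0,-7],"fingers":0.045},
    {"linear":[0,0,0],"delta_rot":[0,0,-7],"fingers":0.045},
    {"linear":[0,0,0],"delta_rot":[0,0,-7],"fingers":0.045},
    {"linear":[0,0,0],"delta_rot":[0,0,-7],"fingers":0.045},
    {"linear":[0,0,0],"delta_rot":[0,0,-7],"fingers":0.045},
    {"linear":[0,0,0],"delta_rot":[0,0,-7],"fingers":0.045},
    {"linear":[0,0,0],"delta_rot":[0,0,0],"fingers":0.045},
  ],
)

```text
clock: 43.57
position: [0.4404, 0.0008, 0.204]
ee_rot: [0.013, 0.977, 0.209, 0.033]
contact_force: [-0.4, 0.7, -0.0]
width: 0.0449
```

```bash
python3 - <<'E'
from h import *
to([.435,-.0025,.08],20.8)
b=shot("top","t9"); x=manip.find_in("cartridge_grip","side"); shot("side","s9"); print([(y["p"],y["extent"]) for y in x][:1])
E
```

```text
clk 43.57 pos [0.4404 0.0008 0.204 ] yaw 24.2 q6deg -33 lin [-13.4  -4.  123.3] tiltfix [ 2.2 -3.3 -0.1] rotz 3.4 w 0.0449 F [-0.4  0.7 -0. ] M [-0.    0.04 -0.01]
[(0.6, [213.2, 212.8, 232.2, 232.9])]
```

Cartridge has not been knocked (same side box). Correct the tilt and go down.

>>> send_rows(
  plan=[
    {"linear":[0,0,0.02],"delta_rot":[2.2,-3.3,3.4],"fingers":0.045},
    {"linear":[0,0,0.025],"delta_rot":[0,0,0],"fingers":0.045},
    {"linear":[0,0,0.025],"delta_rot":[0,0,0],"fingers":0.045},
    {"linear":[0,0,0.015],"delta_rot":[0,0,0],"fingers":0.045},
    {"linear":[0,0,0],"delta_rot":[0,0,0],"fingers":0.045},
  ],
)

```text
clock: 44.13
position: [0.4448, 0.0003, 0.1195]
ee_rot: [0.0, 0.985, 0.171, 0.004]
contact_force: [-0.3, 0.6, 0.6]
width: 0.0449
```

```bash
python3 - <<'E'
from h import *
to([.435,-.0025,.056],20.8)
E
```

```text
clk 44.13 pos [4.448e-01 3.000e-04 1.195e-01] yaw 19.6 q6deg -29 lin [-10.7  -0.8  63.4] tiltfix [ 0.1 -0.5 -0. ] rotz -1.2 w 0.0449 F [-0.3  0.6  0.6] M [0.01 0.02 0.02]
```

>>> send_rows(
  plan=[
    {"linear":[-0.01,-0.001,0.01],"delta_rot":[0,-0.4,-1.2],"fingers":0.045},
    {"linear":[0,0,0.02],"delta_rot":[0,0,0],"fingers":0.04},
    {"linear":[0,0,0.015],"delta_rot":[0,0,0],"fingers":0.04},
    {"linear":[0,0,0.006],"delta_rot":[0,0,0],"fingers":0.04},
    {"linear":[0,0,0],"delta_rot":[0,0,0],"fingers":0.04},
  ],
)

```text
clock: 44.55
position: [0.4377, -0.0027, 0.0701]
ee_rot: [0.002, 0.984, 0.178, 0.003]
contact_force: [0.0, 0.1, 1.0]
width: 0.0397
```

```bash
python3 - <<'E'
from h import *
to([.435,-.0025,.056],20.8)
E
```

```text
clk 44.55 pos [ 0.4377 -0.0027  0.0701] yaw 20.5 q6deg -30 lin [-2.6 -1.2 14.1] tiltfix [ 0.3 -0.3 -0. ] rotz -0.3 w 0.0397 F [0.  0.1 1. ] M [ 0.01  0.01 -0.  ]
```

>>> send_rows(
  plan=[
    {"linear":[-0.002,-0.001,0.006],"delta_rot":[0.3,-0.3,0],"fingers":0.04},
    {"linear":[0,0,0.006],"delta_rot":[0,0,0],"fingers":0.04},
    {"linear":[0,0,0.002],"delta_rot":[0,0,0],"fingers":0.02},
    {"linear":[0,0,0],"delta_rot":[0,0,0],"fingers":0.0},
    {"linear":[0,0,0],"delta_rot":[0,0,0],"fingers":0.0},
    {"linear":[0,0,0],"delta_rot":[0,0,0],"fingers":0.0},
    {"linear":[0,0,0],"delta_rot":[0,0,0],"fingers":0.0},
    {"linear":[0,0,0],"delta_rot":[0,0,0],"fingers":0.0},
  ],
  force=60,
)

```text
clock: 45.22
position: [0.4384, -0.0028, 0.0584]
ee_rot: [0.001, 0.984, 0.177, 0.003]
contact_force: [0.4, -0.9, -0.9]
width: 0.0107
```

```bash
python3 - <<'E'
from h import *
to([.435,-.0025,.056],20.8)
E
```

```text
clk 45.22 pos [ 0.4384 -0.0028  0.0584] yaw 20.4 q6deg -30 lin [-3.1 -1.5  2.4] tiltfix [ 0.1 -0.3 -0. ] rotz -0.4 w 0.0107 F [ 0.4 -0.9 -0.9] M [-0.04  0.03 -0.  ]
```

>>> send_rows(
  plan=[
    {"linear":[0,0,-0.005],"delta_rot":[0,0,0],"fingers":0.0},
    {"linear":[0,0,-0.015],"delta_rot":[0,0,0],"fingers":0.0},
    {"linear":[0,0,-0.03],"delta_rot":[0,0,0],"fingers":0.0},
    {"linear":[0,0,-0.03],"delta_rot":[0,0,0],"fingers":0.0},
    {"linear":[0,0,-0.015],"delta_rot":[0,0,7],"fingers":0.0},
    {"linear":[0,0,0],"delta_rot":[0,0,7],"fingers":0.0},
    {"linear":[0,0,0],"delta_rot":[0,0,7],"fingers":0.0},
    {"linear":[0,0,0],"delta_rot":[0,0,7],"fingers":0.0},
    {"linear":[0,0,0],"delta_rot":[0,0,7],"fingers":0.0},
    {"linear":[0,0,0],"delta_rot":[0,0,7],"fingers":0.0},
    {"linear":[0,0,0],"delta_rot":[0,0,7],"fingers":0.0},
    {"linear":[0,0,0],"delta_rot":[0,0,0],"fingers":0.0},
  ],
)

```text
clock: 46.22
position: [0.4372, -0.0025, 0.1634]
ee_rot: [-0.001, 0.966, -0.259, 0.005]
contact_force: [-0.2, 0.6, -1.5]
width: 0.0104
```

```bash
python3 - <<'E'
from h import *
to([.6077,-.0424,.15],-29.5)
b=shot("side","s10");a=shot("top","t10")
for n in("side","top"):
  for x in manip.masks_of("cartridge_grip",n)[:2]:
    v,u=np.nonzero(x["pixels"]); print(n,round(x["p"],2),np.round(x["extent"]).tolist(),(u.mean().round(1),v.mean().round(1)),len(u))
s,p,r=st(); print("pred center px side",w2px("side",[p+[0,0,-.0584+.013]]))
E
```

```text
clk 46.22 pos [ 0.4372 -0.0025  0.1634] yaw -30.0 q6deg 20 lin [167.5 -50.7  15.1] tiltfix [-0.3 -0.5  0. ] rotz -0.5 w 0.0104 F [-0.2  0.6 -1.5] M [0.03 0.03 0.01]
side 0.65 [214.0, 183.0, 231.0, 202.0] (np.float64(223.3), np.float64(193.3)) 224
pred center px side [[221.9968636  194.36411954]]
```

>>> send_rows(
  plan=[
    {"linear":[0.036,-0.011,0],"delta_rot":[-0.3,-0.5,0],"fingers":0.0},
    {"linear":[0.036,-0.011,0],"delta_rot":[0,0,0],"fingers":0.0},
    {"linear":[0.036,-0.011,0],"delta_rot":[0,0,0],"fingers":0.0},
    {"linear":[0.036,-0.011,0],"delta_rot":[0,0,0],"fingers":0.0},
    {"linear":[0.02,-0.006,0],"delta_rot":[0,0,0],"fingers":0.0},
    {"linear":[0,0,0],"delta_rot":[0,0,0],"fingers":0.0},
    {"linear":[0,0,0],"delta_rot":[0,0,0],"fingers":0.0},
  ],
)

```text
clock: 47.0
position: [0.6062, -0.0404, 0.1583]
ee_rot: [0.001, 0.968, -0.25, -0.005]
contact_force: [-0.5, 1.2, -1.1]
width: 0.01
```

```bash
python3 - <<'E'
from h import *
to([.6077,-.0424,.1],-29.5)
E
```

```text
clk 47.0 pos [ 0.6062 -0.0404  0.1583] yaw -29.0 q6deg 19 lin [ 2.8  0.7 58.3] tiltfix [0.2 0.5 0. ] rotz 0.5 w 0.01 F [-0.5  1.2 -1.1] M [-0.    0.03  0.  ]
```

>>> send_rows(
  plan=[
    {"linear":[0.002,0,0.02],"delta_rot":[0.2,0.5,0.5],"fingers":0.0},
    {"linear":[0,0,0.02],"delta_rot":[0,0,0],"fingers":0.0},
    {"linear":[0,0,0.015],"delta_rot":[0,0,0],"fingers":0.0},
    {"linear":[0,0,0.005],"delta_rot":[0,0,0],"fingers":0.0},
    {"linear":[0,0,0],"delta_rot":[0,0,0],"fingers":0.0},
  ],
)

```text
clock: 47.42
position: [0.6038, -0.0404, 0.0968]
ee_rot: [0.0, 0.968, -0.252, -0.002]
contact_force: [0.4, -0.1, -0.3]
width: 0.0101
```

```bash
python3 - <<'E'
from h import *
to([.6077,-.0424,.0685],-29.5)
a=shot("top","t11");b=shot("side","s11")
cv2.imwrite("pics/c11.png",np.hstack([cv2.resize(a[140:200,255:315,::-1],(390,390),interpolation=cv2.INTER_CUBIC),cv2.resize(b[190:240,255:305,::-1],(390,390),interpolation=cv2.INTER_CUBIC)]))
E
```

```text
clk 47.42 pos [ 0.6038 -0.0404  0.0968] yaw -29.2 q6deg 19 lin [ 4.5 -0.2 28.2] tiltfix [0.1 0.2 0. ] rotz 0.3 w 0.0101 F [ 0.4 -0.1 -0.3] M [-0.02 -0.    0.05]
```

>>> send_rows(
  plan=[
    {"linear":[0.0045,0,0.004],"delta_rot":[0.1,0.2,0.3],"fingers":0.0},
    {"linear":[0.001,0,0.004],"delta_rot":[0,0,0],"fingers":0.0},
    {"linear":[0,0,0],"delta_rot":[0,0,0],"fingers":0.0},
  ],
)

```text
clock: 47.77
position: [0.6114, -0.0436, 0.0927]
ee_rot: [-0.0, 0.967, -0.255, 0.004]
contact_force: [0.3, 1.0, -1.6]
width: 0.0103
```

```bash
python3 - <<'E'
from h import *
to([.6077,-.0424,.0685],-29.5)
E
```

```text
clk 47.77 pos [ 0.6114 -0.0436  0.0927] yaw -29.5 q6deg 19 lin [-4.   0.8 24.2] tiltfix [-0.2 -0.5  0. ] rotz -0.0 w 0.0103 F [ 0.3  1.  -1.6] M [-0.01  0.01 -0.01]
```

>>> send_rows(
  plan=[
    {"linear":[-0.0025,0.0005,0.002],"delta_rot":[0,0,0],"fingers":0.0},
    {"linear":[0,0,0.003],"delta_rot":[0,0,0],"fingers":0.0},
    {"linear":[0,0,0.003],"delta_rot":[0,0,0],"fingers":0.0},
    {"linear":[0,0,0.003],"delta_rot":[0,0,0],"fingers":0.0},
    {"linear":[0,0,0],"delta_rot":[0,0,0],"fingers":0.0},
  ],
)

```text
clock: 48.18
position: [0.6103, -0.0431, 0.0825]
ee_rot: [-0.001, 0.967, -0.255, 0.006]
contact_force: [0.7, 0.4, -0.4]
width: 0.01
```

```bash
python3 - <<'E'
from h import *
to([.6077,-.0424,.0685],-29.5)
E
```

```text
clk 48.18 pos [ 0.6103 -0.0431  0.0825] yaw -29.5 q6deg 19 lin [-2.7  0.7 14. ] tiltfix [-0.3 -0.7  0. ] rotz -0.0 w 0.01 F [ 0.7  0.4 -0.4] M [0.03 0.04 0.01]
```

>>> send_rows(
  plan=[
    {"linear":[-0.002,0.0005,0.002],"delta_rot":[-0.3,-0.5,0],"fingers":0.0},
    {"linear":[0,0,0.003],"delta_rot":[0,0,0],"fingers":0.0},
    {"linear":[0,0,0.003],"delta_rot":[0,0,0],"fingers":0.0},
    {"linear":[0,0,0],"delta_rot":[0,0,0],"fingers":0.0},
  ],
)

```text
clock: 48.52
position: [0.6105, -0.0433, 0.0832]
ee_rot: [0.001, 0.967, -0.255, 0.005]
contact_force: [-0.4, -0.2, -1.2]
width: 0.0099
```

```bash
python3 - <<'E'
from h import *
to([.6077,-.0424,.0685],-29.5)
E
```

```text
clk 48.52 pos [ 0.6105 -0.0433  0.0832] yaw -29.5 q6deg 19 lin [-3.   0.6 14.7] tiltfix [-0.  -0.6  0. ] rotz 0.0 w 0.0099 F [-0.4 -0.2 -1.2] M [-0.03  0.01 -0.01]
```

>>> send_rows(
  plan=[
    {"linear":[-0.001,0.0003,-0.003],"delta_rot":[0,-0.5,0],"fingers":0.0},
    {"linear":[-0.0015,0.0003,0],"delta_rot":[0,0,0],"fingers":0.0},
    {"linear":[0,0,0],"delta_rot":[0,0,0],"fingers":0.0},
    {"linear":[0,0,0],"delta_rot":[0,0,0],"fingers":0.0},
  ],
)

```text
clock: 48.85
position: [0.6078, -0.0424, 0.0866]
ee_rot: [-0.0, 0.967, -0.255, 0.0]
contact_force: [0.4, 0.6, -1.5]
width: 0.0108
```

```bash
python3 - <<'E'
from h import *
to([.6077,-.0424,.0685],-29.5)
E
```

```text
clk 48.85 pos [ 0.6078 -0.0424  0.0866] yaw -29.5 q6deg 19 lin [-0.1  0.1 18.1] tiltfix [-0. -0.  0.] rotz 0.0 w 0.0108 F [ 0.4  0.6 -1.5] M [ 0.   -0.03  0.1 ]
```

>>> send_rows(
  plan=[
    {"linear":[0,0,0.003],"delta_rot":[0,0,0],"fingers":0.0},
    {"linear":[0,0,0.004],"delta_rot":[0,0,0],"fingers":0.0},
    {"linear":[0,0,0.004],"delta_rot":[0,0,0],"fingers":0.0},
  ],
)

```text
clock: 49.1
position: [0.6071, -0.0433, 0.0759]
ee_rot: [0.001, 0.967, -0.254, -0.0]
contact_force: [-0.7, -0.9, 0.6]
width: 0.0106
```

```bash
python3 - <<'E'
from h import *
to([.6077,-.0424,.0685],-29.5)
E
```

```text
clk 49.1 pos [ 0.6071 -0.0433  0.0759] yaw -29.4 q6deg 19 lin [ 0.1 -1.1  7.4] tiltfix [ 0.1 -0.  -0. ] rotz 0.1 w 0.0106 F [-0.7 -0.9  0.6] M [-0.12  0.24  0.04]
```

It is entering. Continue down.

>>> send_rows(
  plan=[
    {"linear":[0,0,0.004],"delta_rot":[0,0,0],"fingers":0.0},
    {"linear":[0,0,0.004],"delta_rot":[0,0,0],"fingers":0.0},
    {"linear":[0,0,0.004],"delta_rot":[0,0,0],"fingers":0.0},
    {"linear":[0,0,0.003],"delta_rot":[0,0,0],"fingers":0.0},
  ],
)

```text
clock: 49.43
position: [0.6067, -0.0433, 0.0678]
ee_rot: [0.001, 0.967, -0.254, 0.0]
contact_force: [-6.4, 0.6, 15.3]
width: 0.0105
```

```bash
python3 - <<'E'
from h import *
to([.6077,-.0424,.0685],-29.5)
E
```

```text
clk 49.43 pos [ 0.6067 -0.0433  0.0678] yaw -29.4 q6deg 19 lin [ 0.5 -1.3 -0.7] tiltfix [ 0.1 -0.  -0. ] rotz 0.1 w 0.0105 F [-6.4  0.6 15.3] M [-0.07  0.88 -0.01]
```

>>> send_rows(
  plan=[
    {"linear":[0,0,0.0005],"delta_rot":[0,0,7],"fingers":0.0},
    {"linear":[0,0,0.001],"delta_rot":[0,0,7],"fingers":0.0},
    {"linear":[0,0,0.001],"delta_rot":[0,0,7],"fingers":0.0},
    {"linear":[0,0,0.001],"delta_rot":[0,0,7],"fingers":0.0},
    {"linear":[0,0,0.001],"delta_rot":[0,0,7],"fingers":0.0},
    {"linear":[0,0,0.001],"delta_rot":[0,0,7],"fingers":0.0},
    {"linear":[0,0,0.001],"delta_rot":[0,0,7],"fingers":0.0},
    {"linear":[0,0,0.001],"delta_rot":[0,0,7],"fingers":0.0},
  ],
)

```text
clock: 50.1
position: [0.605, -0.041, 0.0678]
ee_rot: [0.001, 0.727, -0.687, 0.0]
contact_force: [-2.1, 1.6, 10.0]
width: 0.01
```

```bash
python3 - <<'E'
from h import *
to([.6077,-.0424,.0685],-89.5)
E
```

```text
clk 50.1 pos [ 0.605  -0.041   0.0678] yaw -86.8 q6deg 76 lin [ 1.5 -2.6 -0.7] tiltfix [ 0.  -0.1 -0. ] rotz 2.7 w 0.01 F [-2.1  1.6 10. ] M [0.08 0.54 0.16]
```

>>> send_rows(
  plan=[
    {"linear":[0,0,0.0005],"delta_rot":[0,0,4],"fingers":0.0},
    {"linear":[0,0,0.0005],"delta_rot":[0,0,4],"fingers":0.0},
    {"linear":[0,0,0.0005],"delta_rot":[0,0,4],"fingers":0.0},
  ],
)

```text
clock: 50.35
position: [0.6049, -0.0408, 0.0678]
ee_rot: [-0.001, -0.65, 0.76, -0.001]
contact_force: [-1.0, 3.1, 7.3]
width: 0.0101
```

```bash
python3 - <<'E'
from h import *
to([.6077,-.0424,.0685],-89.5)
E
```

```text
clk 50.35 pos [ 0.6049 -0.0408  0.0678] yaw -99.0 q6deg 89 lin [ 1.1 -3.  -0.7] tiltfix [-0.  -0.2  0. ] rotz -9.5 w 0.0101 F [-1.   3.1  7.3] M [0.39 0.32 2.04]
```

>>> send_rows(
  plan=[
    {"linear":[0,0,0],"delta_rot":[0,0,0],"fingers":0.02},
    {"linear":[0,0,0],"delta_rot":[0,0,0],"fingers":0.036},
    {"linear":[0,0,0],"delta_rot":[0,0,0],"fingers":0.036},
    {"linear":[0,0,-0.01],"delta_rot":[0,0,0],"fingers":0.036},
    {"linear":[0,0,-0.035],"delta_rot":[0,0,0],"fingers":0.036},
    {"linear":[0,0,-0.035],"delta_rot":[0,0,0],"fingers":0.04},
    {"linear":[0,0,-0.03],"delta_rot":[0,0,-7],"fingers":0.06},
    {"linear":[-0.03,0.02,0],"delta_rot":[0,0,-7],"fingers":0.085},
    {"linear":[-0.03,0.02,0],"delta_rot":[0,0,-7],"fingers":0.085},
    {"linear":[-0.03,0.01,0],"delta_rot":[0,0,-7],"fingers":0.085},
    {"linear":[-0.03,0,0],"delta_rot":[0,0,-7],"fingers":0.085},
    {"linear":[-0.03,0,0],"delta_rot":[0,0,-7],"fingers":0.085},
  ],
)

```text
clock: 51.35
position: [0.5262, 0.0987, 0.1849]
ee_rot: [-0.001, 0.884, -0.468, 0.004]
contact_force: [0.6, -0.1, -0.0]
width: 0.0849
```

>>> send_rows(
  plan=[
    {"linear":[-0.03,-0.02,0],"delta_rot":[0,0,-7],"fingers":0.085},
    {"linear":[-0.03,-0.02,0],"delta_rot":[0,0,-7],"fingers":0.085},
    {"linear":[-0.03,-0.02,0],"delta_rot":[0,0,-7],"fingers":0.085},
    {"linear":[-0.02,-0.02,0],"delta_rot":[0,0,-7],"fingers":0.085},
    {"linear":[-0.02,-0.03,0],"delta_rot":[0,0,-7],"fingers":0.085},
    {"linear":[0,-0.03,0],"delta_rot":[0,0,-7],"fingers":0.085},
    {"linear":[0,0,0],"delta_rot":[0,0,0],"fingers":0.085},
  ],
)

```text
clock: 51.93
position: [0.5075, 0.3105, 0.1901]
ee_rot: [-0.003, 0.994, -0.107, 0.006]
contact_force: [0.0, 0.6, -0.1]
width: 0.085
```

```bash
python3 - <<'E'
from h import *
to([.4388,.3375,.15],.8)
a=shot("top","t12");b=shot("side","s12")
cv2.imwrite("pics/c12.png",np.hstack([cv2.resize(a[135:205,215:325,::-1],(500,340),interpolation=cv2.INTER_CUBIC),cv2.resize(b[175:250,240:315,::-1],(300,340),interpolation=cv2.INTER_CUBIC)]))
E
```

```text
clk 51.93 pos [0.5075 0.3105 0.1901] yaw -12.3 q6deg 37 lin [-73.3 -11.5  39.3] tiltfix [-0.4 -0.6  0. ] rotz -13.1 w 0.085 F [ 0.   0.6 -0.1] M [-0.02  0.    0.05]
```

View pics/c12.png

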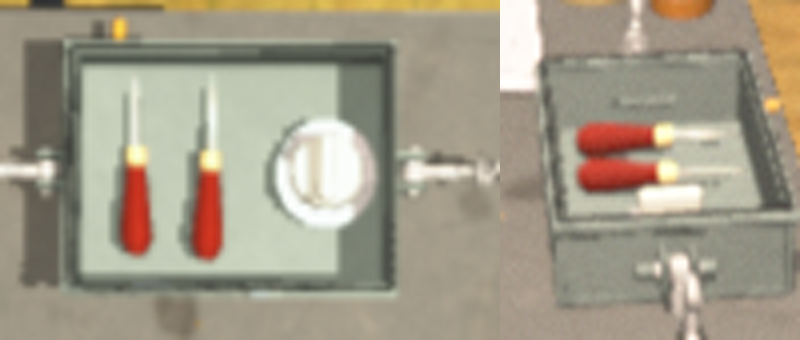

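>>> send_rows(
  plan=[
    {"linear":[-0.035,-0.005,0],"delta_rot":[-0.4,-0.6,-7],"fingers":0.085},
    {"linear":[-0.033,-0.001,0],"delta_rot":[0,0,-6],"fingers":0.085},
    {"linear":[0,0,0.03],"delta_rot":[0,0,0],"fingers":0.085},
    {"linear":[0,0,0.03],"delta_rot":[0,0,0],"fingers":0.085},
    {"linear":[0,0,0.02],"delta_rot":[0,0,0],"fingers":0.085},
    {"linear":[0,0,0],"delta_rot":[0,0,0],"fingers":0.085},
  ],
  force=100,
)

```text
clock: 52.53
position: [0.4391, 0.3158, 0.1103]
ee_rot: [0.004, 1.0, 0.002, 0.001]
contact_force: [-0.9, -0.0, 0.8]
width: 0.0852
```

```bash
python3 - <<'E'
from h import *
to([.4388,.3375,.0565],.8)
E
```

```text
clk 52.53 pos [0.4391 0.3158 0.1103] yaw 0.2 q6deg 29 lin [ -0.3 -22.1  53.6] tiltfix [ 0.4 -0.1 -0. ] rotz -0.6 w 0.0852 F [-0.9 -0.   0.8] M [-0.06 -0.01  0.02]
```

>>> send_rows(
  plan=[
    {"linear":[0,-0.012,0],"delta_rot":[0.4,0,-0.6],"fingers":0.085},
    {"linear":[0,-0.009,0.015],"delta_rot":[0,0,0],"fingers":0.085},
    {"linear":[0,0,0.02],"delta_rot":[0,0,0],"fingers":0.085},
    {"linear":[0,0,0.01],"delta_rot":[0,0,0],"fingers":0.085},
    {"linear":[0,0,0.002],"delta_rot":[0,0,0],"fingers":0.06},
    {"linear":[0,0,0],"delta_rot":[0,0,0],"fingers":0.06},
  ],
)

```text
clock: 53.03
position: [0.4445, 0.3377, 0.0683]
ee_rot: [-0.003, 1.0, 0.003, 0.005]
contact_force: [-0.3, 0.0, 0.6]
width: 0.0635
```

```bash
python3 - <<'E'
from h import *
to([.4388,.3375,.0565],.8)
E
```

```text
clk 53.03 pos [0.4445 0.3377 0.0683] yaw 0.4 q6deg 30 lin [-5.8  0.2 11.8] tiltfix [-0.3 -0.6  0. ] rotz -0.4 w 0.0635 F [-0.3  0.   0.6] M [ 0.   -0.03 -0.04]
```

>>> send_rows(
  plan=[
    {"linear":[-0.0045,0,0.004],"delta_rot":[-0.3,-0.6,-0.4],"fingers":0.06},
    {"linear":[0,0,0.005],"delta_rot":[0,0,0],"fingers":0.05},
    {"linear":[0,0,0.002],"delta_rot":[0,0,0],"fingers":0.03},
    {"linear":[0,0,0],"delta_rot":[0,0,0],"fingers":0.0},
    {"linear":[0,0,0],"delta_rot":[0,0,0],"fingers":0.0},
    {"linear":[0,0,0],"delta_rot":[0,0,0],"fingers":0.0},
    {"linear":[0,0,0],"delta_rot":[0,0,0],"fingers":0.0},
    {"linear":[0,0,0],"delta_rot":[0,0,0],"fingers":0.0},
    {"linear":[0,0,0],"delta_rot":[0,0,0],"fingers":0.0},
  ],
)

```text
clock: 53.78
position: [0.4411, 0.3385, 0.0603]
ee_rot: [-0.002, 1.0, 0.006, 0.001]
contact_force: [-0.2, 0.2, -0.4]
width: 0.0106
```

```bash
python3 - <<'E'
from h import *
to([.4388,.3375,.0565],.8)
E
```

```text
clk 53.78 pos [0.4411 0.3385 0.0603] yaw 0.7 q6deg 29 lin [-2.3  1.   3.8] tiltfix [-0.2 -0.1  0. ] rotz -0.1 w 0.0106 F [-0.2  0.2 -0.4] M [ 0.03  0.12 -0.01]
```

>>> send_rows(
  plan=[
    {"linear":[0,0,-0.004],"delta_rot":[0,0,0],"fingers":0.0},
    {"linear":[0,0,-0.012],"delta_rot":[0,0,0],"fingers":0.0},
    {"linear":[0,0,-0.03],"delta_rot":[0,0,0],"fingers":0.0},
    {"linear":[0,0,-0.035],"delta_rot":[0,0,0],"fingers":0.0},
    {"linear":[0,0,-0.035],"delta_rot":[0,0,0],"fingers":0.0},
    {"linear":[0,0,-0.035],"delta_rot":[0,0,0],"fingers":0.0},
    {"linear":[0,0,-0.025],"delta_rot":[0,0,0],"fingers":0.0},
    {"linear":[0,0,0],"delta_rot":[0,0,0],"fingers":0.0},
  ],
)

```text
clock: 54.45
position: [0.4362, 0.3347, 0.2359]
ee_rot: [0.005, 1.0, 0.006, -0.008]
contact_force: [1.0, 1.0, -5.5]
width: 0.011
```

```bash
python3 - <<'E'
from h import *
to([.6081,.0282,.24],.7)
E
```

```text
clk 54.45 pos [0.4362 0.3347 0.2359] yaw 0.7 q6deg 29 lin [167.8 308.7  -4.1] tiltfix [0.5 1.  0. ] rotz 0.0 w 0.011 F [ 1.   1.  -5.5] M [ 0.09 -0.24 -0.01]
```

>>> send_rows(
  plan=[
    {"linear":[0.0165,0.0305,0],"delta_rot":[0.5,1,0],"fingers":0.0},
    {"linear":[0.0165,0.0305,0],"delta_rot":[0,0,0],"fingers":0.0},
    {"linear":[0.0165,0.0305,0],"delta_rot":[0,0,0],"fingers":0.0},
    {"linear":[0.0165,0.0305,0],"delta_rot":[0,0,0],"fingers":0.0},
    {"linear":[0.0165,0.0305,0],"delta_rot":[0,0,0],"fingers":0.0},
    {"linear":[0.0165,0.0305,0],"delta_rot":[0,0,0],"fingers":0.0},
    {"linear":[0.0165,0.0305,0],"delta_rot":[0,0,0],"fingers":0.0},
    {"linear":[0.0165,0.0305,0],"delta_rot":[0,0,0],"fingers":0.0},
    {"linear":[0.0165,0.0305,0],"delta_rot":[0,0,0],"fingers":0.0},
    {"linear":[0.0165,0.0305,0],"delta_rot":[0,0,0],"fingers":0.0},
    {"linear":[0,0,0],"delta_rot":[0,0,0],"fingers":0.0},
  ],
)

```text
clock: 55.37
position: [0.6019, 0.0195, 0.2102]
ee_rot: [0.001, 1.0, 0.011, -0.014]
contact_force: [0.6, -0.1, -3.9]
width: 0.0105
```

```bash
python3 - <<'E'
from h import *
to([.6081,.0282,.16],.7)
E
```

```text
clk 55.37 pos [0.6019 0.0195 0.2102] yaw 1.2 q6deg -6 lin [ 7.8 -8.7 49.9] tiltfix [0.1 1.6 0. ] rotz 0.5 w 0.0105 F [ 0.6 -0.1 -3.9] M [ 0.15 -0.07  0.04]
```

>>> send_rows(
  plan=[
    {"linear":[0.006,-0.007,0.01],"delta_rot":[0.1,1.6,0.5],"fingers":0.0},
    {"linear":[0,0,0.02],"delta_rot":[0,0,0],"fingers":0.0},
    {"linear":[0,0,0.015],"delta_rot":[0,0,0],"fingers":0.0},
    {"linear":[0,0,0.005],"delta_rot":[0,0,0],"fingers":0.0},
    {"linear":[0,0,0],"delta_rot":[0,0,0],"fingers":0.0},
  ],
)

```text
clock: 55.78
position: [0.603, 0.0227, 0.1459]
ee_rot: [-0.0, 1.0, 0.002, -0.008]
contact_force: [-1.0, -0.6, -6.0]
width: 0.0107
```

```bash
python3 - <<'E'
from h import *
to([.6081,.0282,.13],.7)
E
```

```text
clk 55.78 pos [0.603  0.0227 0.1459] yaw 0.3 q6deg -5 lin [ 5.4 -5.5 15.8] tiltfix [-0.  1. -0.] rotz -0.4 w 0.0107 F [-1.  -0.6 -6. ] M [-0.01  0.09  0.01]
```

>>> send_rows(
  plan=[
    {"linear":[0.003,-0.003,0.004],"delta_rot":[0,0.8,-0.4],"fingers":0.0},
    {"linear":[0.001,-0.0015,0.004],"delta_rot":[0,0,0],"fingers":0.0},
    {"linear":[0,0,0],"delta_rot":[0,0,0],"fingers":0.0},
    {"linear":[0,0,0],"delta_rot":[0,0,0],"fingers":0.0},
  ],
)

```text
clock: 56.12
position: [0.6047, 0.0281, 0.1348]
ee_rot: [-0.0, 1.0, 0.006, -0.005]
contact_force: [0.2, 0.7, -4.1]
width: 0.0105
```

```bash
python3 - <<'E'
from h import *
to([.6081,.0282,.124],.7)
E
```

```text
clk 56.12 pos [0.6047 0.0281 0.1348] yaw 0.7 q6deg -5 lin [ 3.5 -0.1 10.7] tiltfix [-0.1  0.5 -0. ] rotz 0.0 w 0.0105 F [ 0.2  0.7 -4.1] M [ 0.02 -0.   -0.02]
```

>>> send_rows(
  plan=[
    {"linear":[0.002,0,0.002],"delta_rot":[0,0.5,0],"fingers":0.0},
    {"linear":[0.001,0,0.002],"delta_rot":[0,0,0],"fingers":0.0},
    {"linear":[0,0,0.001],"delta_rot":[0,0,0],"fingers":0.0},
    {"linear":[0,0,0],"delta_rot":[0,0,0],"fingers":0.0},
  ],
)

```text
clock: 56.45
position: [0.6088, 0.0283, 0.1311]
ee_rot: [-0.0, 1.0, 0.006, 0.002]
contact_force: [0.1, 0.1, -5.2]
width: 0.0108
```

```bash
python3 - <<'E'
from h import *
to([.6081,.0282,.12],.7)
E
```

```text
clk 56.45 pos [0.6088 0.0283 0.1311] yaw 0.7 q6deg -5 lin [-0.8  0.  11.1] tiltfix [-0.  -0.2  0. ] rotz 0.0 w 0.0108 F [ 0.1  0.1 -5.2] M [-0.01 -0.   -0.01]
```

Well aligned; lower.

>>> send_rows(
  plan=[
    {"linear":[-0.0003,0,0.003],"delta_rot":[0,0,0],"fingers":0.0},
    {"linear":[0,0,0.003],"delta_rot":[0,0,0],"fingers":0.0},
    {"linear":[0,0,0.003],"delta_rot":[0,0,0],"fingers":0.0},
    {"linear":[0,0,0.003],"delta_rot":[0,0,0],"fingers":0.0},
  ],
)

```text
clock: 56.78
position: [0.609, 0.028, 0.1213]
ee_rot: [-0.0, 1.0, 0.006, 0.003]
contact_force: [-10.4, -0.2, 25.0]
width: 0.0107
```

```bash
python3 - <<'E'
from h import *
to([.6081,.0282,.12],.7)
E
```

```text
clk 56.78 pos [0.609  0.028  0.1213] yaw 0.7 q6deg -5 lin [-0.9 -0.2  1.3] tiltfix [ 0.  -0.3 -0. ] rotz 0.0 w 0.0107 F [-10.4  -0.2  25. ] M [ 0.08  1.23 -0.01]
```

>>> send_rows(
  plan=[
    {"linear":[-0.001,0,0.001],"delta_rot":[0,-0.3,0],"fingers":0.0},
    {"linear":[0,0,0.001],"delta_rot":[0,0,0],"fingers":0.0},
    {"linear":[0,0,0],"delta_rot":[0,0,0],"fingers":0.03},
    {"linear":[0,0,0],"delta_rot":[0,0,0],"fingers":0.05},
    {"linear":[0,0,0],"delta_rot":[0,0,0],"fingers":0.06},
    {"linear":[0,0,-0.02],"delta_rot":[0,0,0],"fingers":0.06},
    {"linear":[0,0,-0.03],"delta_rot":[0,0,0],"fingers":0.04},
    {"linear":[0,0,0],"delta_rot":[0,0,0],"fingers":0.0},
    {"linear":[0,0,0],"delta_rot":[0,0,0],"fingers":0.0},
    {"linear":[0,0,0],"delta_rot":[0,0,0],"fingers":0.0},
    {"linear":[0,0,0],"delta_rot":[0,0,0],"fingers":0.0},
    {"linear":[0,0,0],"delta_rot":[0,0,0],"fingers":0.0},
  ],
)

```text
clock: 57.78
position: [0.6108, 0.0275, 0.1727]
ee_rot: [0.0, 1.0, 0.006, 0.004]
contact_force: [0.6, 0.5, 0.4]
width: -0.0003
```

```bash
python3 - <<'E'
from h import *
to([.6081,.0282,.142],.7)
E
```

```text
clk 57.78 pos [0.6108 0.0275 0.1727] yaw 0.7 q6deg -5 lin [-2.9 -0.8 30.7] tiltfix [ 0.  -0.4 -0. ] rotz 0.0 w -0.0003 F [0.6 0.5 0.4] M [0.05 0.01 0.  ]
```

Touch the handle top to gauge height (seated: tips at 0.114, TCP 0.139).

>>> send_rows(
  plan=[
    {"linear":[-0.002,0,0.01],"delta_rot":[0,0,0],"fingers":0.0},
    {"linear":[0,0,0.01],"delta_rot":[0,0,0],"fingers":0.0},
    {"linear":[0,0,0.006],"delta_rot":[0,0,0],"fingers":0.0},
    {"linear":[0,0,0.004],"delta_rot":[0,0,0],"fingers":0.0},
    {"linear":[0,0,0.003],"delta_rot":[0,0,0],"fingers":0.0},
    {"linear":[0,0,0.003],"delta_rot":[0,0,0],"fingers":0.0},
    {"linear":[0,0,0.003],"delta_rot":[0,0,0],"fingers":0.0},
  ],
)

```text
clock: 58.37
position: [0.6077, 0.0275, 0.138]
ee_rot: [0.001, 1.0, 0.006, 0.004]
contact_force: [-5.3, 0.4, 17.7]
width: 0.0001
```

```bash
python3 - <<'E'
from h import *
to([.6081,.0282,.139],.7)
E
```

```text
clk 58.37 pos [0.6077 0.0275 0.138 ] yaw 0.7 q6deg -5 lin [ 0.4 -0.7 -1. ] tiltfix [ 0.1 -0.4 -0. ] rotz 0.0 w 0.0001 F [-5.3  0.4 17.7] M [ 0.01  0.88 -0.04]
```

>>> send_rows(
  plan=[
    {"linear":[0,0,-0.02],"delta_rot":[0,0,0],"fingers":0.0},
    {"linear":[0,0,-0.04],"delta_rot":[0,0,0],"fingers":0.0},
    {"linear":[-0.03,0,-0.03],"delta_rot":[0,0,0],"fingers":0.0},
    {"linear":[-0.04,0,-0.02],"delta_rot":[0,0,0],"fingers":0.0},
    {"linear":[-0.04,0,0],"delta_rot":[0,0,0],"fingers":0.0},
    {"linear":[-0.04,0,0],"delta_rot":[0,0,0],"fingers":0.0},
    {"linear":[-0.04,0,0],"delta_rot":[0,0,0],"fingers":0.0},
    {"linear":[-0.04,0,0],"delta_rot":[0,0,0],"fingers":0.0},
    {"linear":[0,0,0],"delta_rot":[0,0,0],"fingers":0.0},
  ],
)

```text
clock: 59.12
position: [0.3688, 0.0247, 0.2449]
ee_rot: [0.001, 1.0, 0.007, 0.002]
contact_force: [-0.5, 0.2, -0.6]
width: 0.0002
```

```bash
python3 - <<'E'
from h import *
to([.6081,.0282,.139],.7)
a=shot("top","t13");b=shot("side","s13")
cv2.imwrite("pics/c13.png",np.vstack([np.hstack([cv2.resize(a[135:205,190:330,::-1],(460,290),interpolation=cv2.INTER_CUBIC),cv2.resize(b[170:250,235:330,::-1],(340,290),interpolation=cv2.INTER_CUBIC)]),np.hstack([cv2.resize(a[125:325,:,::-1],(460,290)),cv2.resize(b[:,:,::-1],(340,290))])]))
E
```

```text
clk 59.12 pos [0.3688 0.0247 0.2449] yaw 0.8 q6deg -8 lin [239.   -0.4 106.7] tiltfix [ 0.1 -0.2 -0. ] rotz 0.1 w 0.0002 F [-0.5  0.2 -0.6] M [0.1 0.  0. ]
```

View pics/c13.png

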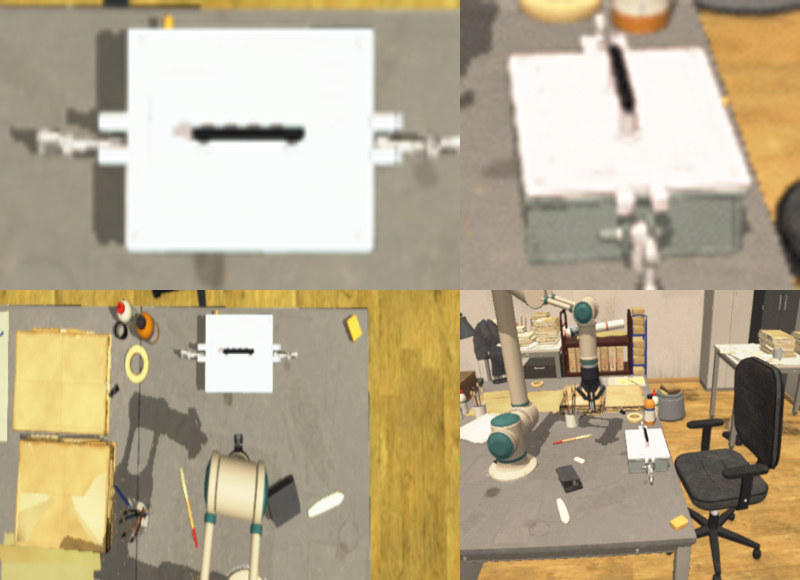

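```bash
python3 -c "
from rig import manip
print(manip.sign_off())"
```

```text
the job is handed in; nothing more can be done
None
```

The job is handed in at about 59 s on the clock, with the lid back on the case and both eyebolts left swung out and down.

- **Nuts and bolts:** I turned the left wing nut about 240° and the right about 269°. Then I led each bolt outward by hand and released it past 0.8 rad. The camera crops show both lying out.
- **Load:** I found no spools, so only the two awls were there to load. One awl was knocked aside during the run and I measured it again before picking it up. Both lie along the short side of the case, clear of the socket.
- **Cartridge:** My first try rested on the socket lip about 3 mm off. After shifting it dropped in at about the expected height and twisted to a hard stop (2 N m). The picture shows its bar along the case x axis.
- **Lid:** It is in the case mouth. Pressing the handle with closed fingers at 18 N put its top at 113 mm, against 114 mm nominal, so I take it as fully seated.
- **Other things:** In the last picture the bottles, tape roll and other things are where they were, and the arm is clear of everything.

One measurement disagreed: the top camera read positions about 3 to 5 mm short at the case. I used the positions felt in the grasps instead.

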